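Clear and load the ring clamp

ROBOT

A 6-joint arm with a two-finger parallel gripper is mounted at the origin on the work surface. World frame = base frame: x ahead of the robot, y to its left, z up, the work surface at z = 0. Lengths are in m, angles in rad, forces in N, time in s.
With the tool pointing down it reaches from about 0.25 to 0.775 m from the base axis. Payload 4 kg.
Tool frame: the origin (TCP) lies on the centre line of the jaws, within the pads' length; the fingertips stand robot.tips_ahead ahead of it and the grasp point (between the pads) lies 8 mm behind it (robot.tips_ahead is the distance from the TCP to the fingertips, in m); z points along the fingers, y is the line along which they close (so a half turn about z gives the same grasp; the last joint's range is limited). The gripper opens to 94 mm and grips with 3 to 60 N. Pads are 16 mm wide; open, the fingers measure 119 mm over their backs; the gripper's body (75 mm by 177 mm) begins 78 mm behind the grasp point.
Start: joints at [-1.234, 0.087, 1.371, -0, 1.684, -0.103], TCP at [0.234, -0.498, 0.184] pointing down, gripper open.
Joint ranges: [-3.1, 3.1], [-0.76, 2.03], [0.27, 2.55], [-1.08, 4.22], [0.17, 2.65], [-2.57, 2.57]. Speed limits (rad/s): [2.79, 2.79, 3.14, 3.14, 3.14, 3.14].

INTERFACE

Orientations are given as [roll, pitch, yaw] about the fixed x, y, z axes, in that order (R = Rz(yaw) Ry(pitch) Rx(roll)).
In Python, from bench import robot, snapshot, close_job, spotter gives the robot as it stands. The module is installed in compiled form; this text tells all that it offers.
- The arm moves only by the tool servo_tool, never from a script. Its argument "commands" is one flat list of numbers, 7 for each row, row after row: the shift along the tool's x, y, z in m, then the turn, a rotation vector about the tool's x, y, z in degrees, then the finger opening in m, from 0 to 0.094. In form: [x, y, z, ax, ay, az, grip, x, y, z, ax, ay, az, grip, ...]. A call has 1 to 10 rows; each row is the pose to reach, as a shift and turn from the pose commanded when the call began, along the tool's axes at that moment; what a row does not reach only later rows make up. A row lasts 1/8 s, in which the tool goes at most 62.5 mm and 10.7 degrees, less where a joint would pass 70% of its speed; a pose out of reach is approached as far as the arm can. A call with a gripper value outside its range is refused whole. The fingers move at their own pace and stop on an object; the grip force is fixed at half the most. Time passes only in rows, so rows that repeat a pose let the fingers close. It gives the time, the measured TCP pose, the force, the opening and the grip force at its end, in the units of the state.
- robot.get_obs(): the state, without advancing time (a new reading comes with each control period).
- snapshot(name): name is "side" or "top" or "wrist"; returns a dict with "img" (480x640x3 uint8, blue, green, red), "camera_matrix" (3x3 intrinsics, pixels), "extrinsics" (4x4, takes a point from camera to world coordinates); the wrist camera has in their place "hand_eye" (4x4, takes a point from camera to tool coordinates, whose origin is the TCP and whose axes are the flange's). Camera axes: x right, y down, z forward; pixel columns grow to the right and rows downward; lengths in m; the calibration is good to about 2 mm. A picture is of the moment at which its call begins: read the wrist's pose just before it. There is no depth.
- close_job(): hands the job in; it is judged then, once.
Trained networks look in a picture, given as the dict that the camera call returned (one of the last four; its "shot" number tells which), for a name from the list of things; names that differ only in an ending like _2 or _b are one class to them, and where a whole thing is asked for, a point or a joint stands for the part that bears it (a point fixed in the world has none). Each returns a list of dicts, best first, with "conf" (0 to 1); they miss things now and then, are a little off and sometimes report something else, mostly with a low value. They report only what shows in the picture. A call takes as long as a camera call. They do not tell look-alikes from the thing itself.
- spotter.trace(name, picture): "region" (480x640 bool, what is visible of it) and "box" ([left, top, width, height] in pixels, round what is visible of it).
The state is a dict: "time": time; "joint_positions": joint angles; "qvel": joint speeds; "joint_torque": joint torques, N m; "tool_pos": TCP position; "ee_rot": TCP orientation; "wrist_force": force on the tool from outside, world axes, zero at the start; "wrist_torque": the same for the moment, N m; "width": finger opening in m; "finger_force": force on a finger pad.
Only numpy, scipy, OpenCV 4.12 (cv2) and the standard library are available. Lean on these libraries where they do the work, as an engineer would, in place of code of your own. Each camera call takes 0.05 s, during which the arm holds its last target. There are 200 camera calls.

TASK

Get the ring clamp ready for the next measurement: swing its clamp bar fully up and back, wipe every metal chip along the plate into the chip trough at its end with the scraper block (never touch the chips with the fingers), and stand the scraper upright again in the middle of its blue pad. Only when the plate is clean, lay all the small bearing rings from the foam mat flat on the plate in a row, each centred on the white line under where the bar comes down, between the hinge and the knob, and then swing the bar fully shut over them. Leave the other things on the bench where they are.

Things in the scene. Friction and masses are not known exactly. Their poses are not given: they have to be found in the camera images.
- clamp: The ring clamp, fixed. Origin: centre of the plate's underside, on the bench; z up. Dark steel plate, x -76 to +76, y -100 to +100 mm, top 30 mm above the bench, with a thin white line along x = 0. A rail along each long side (inner faces x = +-70 mm) stands 8 mm above the plate. -y end: chip trough, open to the plate. +y end: aluminium hinge block to y = +140, 70 mm high.
- trough (a point): Middle of the floor of the grey chip trough at the plate's -y end: it spans clamp y -100 to -180 mm, the clamp's full width; floor 3 mm, walls 24 mm above the bench, so the walls end 6 mm below the plate's top.
- bar (a joint): Steel clamp bar, 16 mm wide, 10 mm thick, hinged on the hinge block, ball knob at its free end. 0 = shut: level over the white line, underside 20 mm above the plate (2 mm above a ring's top). Grows to 1.78 rad (its stop) as the knob swings up and over towards clamp +y. Stiff hinge (about 0.2 N m, 1 to 2 N at the knob): the bar stays where it is left.
- bar_hinge (a point): Point on the bar's hinge axis, 55 mm above the bench at clamp x = 0, y = +115 mm. The axis is parallel to the clamp's x axis.
- bar_knob (a point): Centre of the black ball knob (24 mm diameter) on the bar, 181 mm from the hinge axis. Bar shut: clamp y = -65 mm, 77 mm above the bench (47 above the plate), 22 mm above the bar's middle line; moves with the bar. A ball, so pads that close parallel to the hinge axis let it turn between them.
- scraper: The scraper block, loose: a white block 90 mm (x) by 30 mm (y) by 22 mm high, with an upright grey handle on its middle, 28 mm (x) by 22 mm (y), from 22 to 68 mm above its underside. Origin: centre of its underside; z up. 0.14 to 0.28 kg. Its long sides do the wiping.
- pad: The scraper's place: a flat blue pad 130 mm (x) by 150 mm (y), 4 mm thick, fixed to the bench. Origin: centre of its underside.
- mat: The black foam mat on which the bearing rings wait: 170 by 170 mm, 6 mm thick, fixed. Origin: centre of its underside.
- ring0: A small steel bearing ring: 36 mm outside diameter, 18 mm bore, 18 mm high, lying flat, about 90 g. Two or three are present at a start (None: absent). Origin: centre of its underside.
- ring1: A small steel bearing ring: 36 mm outside diameter, 18 mm bore, 18 mm high, lying flat, about 90 g. Two or three are present at a start (None: absent). Origin: centre of its underside.
- ring2: A small steel bearing ring: 36 mm outside diameter, 18 mm bore, 18 mm high, lying flat, about 90 g. Two or three are present at a start (None: absent). Origin: centre of its underside.
- chip0: A loose flat aluminium chip on the plate, 18 by 11 mm, 6 mm thick, 12 g. Three to six chips are present at a start (None: absent). Origin: centre of its underside.
- chip1: A loose flat aluminium chip on the plate, 15 by 12 mm, 6 mm thick, 12 g. Three to six chips are present at a start (None: absent). Origin: centre of its underside.
- chip2: A loose flat aluminium chip on the plate, 21 by 10 mm, 6 mm thick, 12 g. Three to six chips are present at a start (None: absent). Origin: centre of its underside.
- chip3: A loose flat aluminium chip on the plate, 18 by 11 mm, 6 mm thick, 12 g. Three to six chips are present at a start (None: absent). Origin: centre of its underside.
- chip4: A loose flat aluminium chip on the plate, 15 by 12 mm, 6 mm thick, 12 g. Three to six chips are present at a start (None: absent). Origin: centre of its underside.
- chip5: A loose flat aluminium chip on the plate, 21 by 10 mm, 6 mm thick, 12 g. Three to six chips are present at a start (None: absent). Origin: centre of its underside.
- big_ring: A large steel bearing ring, 74 mm outside diameter, 24 mm high, on the bench: not part of the job. Origin: centre of its underside.
- screwdriver: An orange-handled screwdriver 160 mm long on the bench: not part of the job. Origin: about its middle.
- mug: A white mug, 76 mm across, 85 mm high: not part of the job. Origin: centre of its underside.
- mouse: A black computer mouse, 100 by 60 by 30 mm: not part of the job. Origin: centre of its underside.
There are look-alikes about, which are no part of the job. Leave any turquoise look-alike of the ring1 alone.

How it is judged:
By the outcome, as a careful person would: the job done as asked, in the order asked, and still so for the second after the job is handed in, with the robot touching nothing.
Of ring0, ring1, ring2 only 2 to 3 are there at a start; the rules pass over those that are not, and their reading is None.
Of chip0, chip1, chip2, chip3, chip4, chip5 only 3 to 6 are there at a start; the rules pass over those that are not, and their reading is None.
At some moment in a run one of ring0, ring1, ring2, scraper may be knocked a few centimetres aside while the robot is not near it.
It also fails if it takes over 210 s, if anything falls off the work surface, if the arm or the gripper's body presses on something with over 40 N, if the wrist force passes 120 N, or if a joint passes its speed limit or range.

## Working session

There is one attempt and no reset: what is moved stays moved. The work goes in short steps, Python scripts to look and compute and a tool call to move; the robot and the scene stay as the last step left them, time stands still between calls to the robot, and variables do not carry over. Pictures are saved under pics/ and viewed, at most 14 in all, crops included, and the job is handed in when it is done.

Besides the shell and the picture viewer there is one more tool, called after "Call:" by a JSON object that holds its "fn" and its "kwargs". servo_tool: Moves the arm, as the interface text tells. Its arguments: {"type":"object","properties":{"commands":{"type":"array","items":{"type":"number"}}},"required":["commands"]}

```bash
mkdir -p pics; ls; python3 - <<'E'
from bench import robot, snapshot, spotter
import cv2, numpy as np
np.set_printoptions(precision=4,suppress=True)
print(robot.get_obs(), robot.tips_ahead)
for n in ["top","side"]:
    s=snapshot(n); cv2.imwrite(f"pics/{n}0.png",s["img"]); print(n,s["camera_matrix"],s["extrinsics"])
    for t in ["clamp","scraper","pad","mat","ring0","chip0","bar_knob","bar"]:
        for d in spotter.trace(t,s)[:8]: print(t,round(d["conf"],2),d["box"])
E
```

```text
pics
{'time': 0.0, 'joint_positions': array([-1.2341,  0.088 ,  1.3722, -0.    ,  1.6836, -0.1031]), 'qvel': array([ 0.0005, -0.0002,  0.0023, -0.0007,  0.0002,  0.0003]), 'joint_torque': array([  0.0009, -34.0177, -30.2424,   0.0719,   0.0329,  -0.0002]), 'tool_pos': array([ 0.234 , -0.4971,  0.1823]), 'ee_rot': array([-3.1394, -0.0002,  0.4398]), 'wrist_force': array([-0.0903, -0.9347,  0.6705]), 'wrist_torque': array([-0.0286,  0.0307, -0.0434]), 'finger_force': 0.0, 'width': 0.09431463972532747} 0.011
top [[470.7024   0.     320.5734]
 [  0.     470.7024 239.1514]
 [  0.       0.       1.    ]] [[ 0.0072 -0.9892  0.1463  0.4427]
 [-0.9999 -0.0051  0.0146 -0.0007]
 [-0.0137 -0.1464 -0.9891  1.2002]
 [ 0.      0.      0.      1.    ]]
clamp 0.89 [285.6, 220.1, 131.5, 81.8]
clamp 0.25 [160.2, 267.2, 75.8, 69.2]
scraper 0.73 [454.3, 264.0, 18.0, 34.9]
scraper 0.4 [192.8, 216.1, 60.5, 16.6]
pad 0.65 [427.5, 256.1, 58.5, 54.0]
mat 0.75 [162.4, 265.1, 71.3, 70.6]
ring0 0.7 [174.0, 302.8, 19.8, 11.1]
ring0 0.53 [194.2, 278.0, 18.3, 11.0]
ring0 0.53 [243.6, 304.9, 13.9, 17.6]
bar_knob 0.6 [297.1, 250.4, 74.0, 27.1]
bar 0.58 [295.1, 247.4, 76.5, 31.2]
side [[442.119    0.     321.6805]
 [  0.     442.119  236.0585]
 [  0.       0.       1.    ]] [[-0.7706 -0.4648  0.436   0.2126]
 [-0.6373  0.5565 -0.5331  0.4925]
 [ 0.0052 -0.6887 -0.725   0.7753]
 [ 0.      0.      0.      1.    ]]
clamp 0.96 [299.6, 210.2, 115.1, 113.4]
scraper 0.84 [418.5, 185.1, 38.3, 35.4]
scraper 0.61 [330.9, 218.4, 40.2, 79.4]
pad 0.9 [403.2, 187.1, 67.8, 52.4]
mat 0.82 [197.9, 358.8, 141.2, 116.4]
ring0 0.96 [252.4, 434.4, 21.0, 20.7]
ring0 0.75 [248.0, 393.4, 19.5, 21.5]
ring0 0.74 [329.6, 366.5, 13.5, 20.3]
ring0 0.68 [244.5, 328.9, 18.4, 23.9]
ring0 0.66 [285.5, 332.7, 19.3, 19.8]
chip0 0.55 [374.7, 245.2, 10.4, 4.3]
bar_knob 0.59 [330.4, 218.6, 39.9, 85.7]
bar 0.6 [330.4, 215.7, 40.4, 82.5]
```

```bash
python3 - <<'E'
import cv2
i=cv2.imread("pics/top0.png"); cv2.imwrite("pics/top0c.png",cv2.resize(i[190:350,140:500],None,fx=2.2,fy=2.2,interpolation=cv2.INTER_CUBIC))
E
```

```text
(no output)
```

View pics/side0.png

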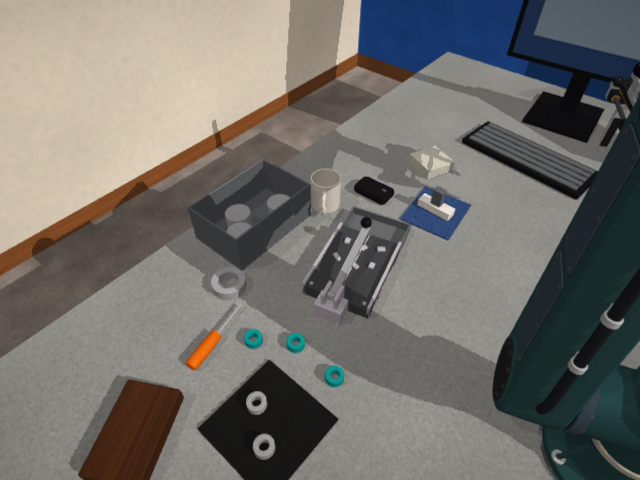

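View pics/top0c.png

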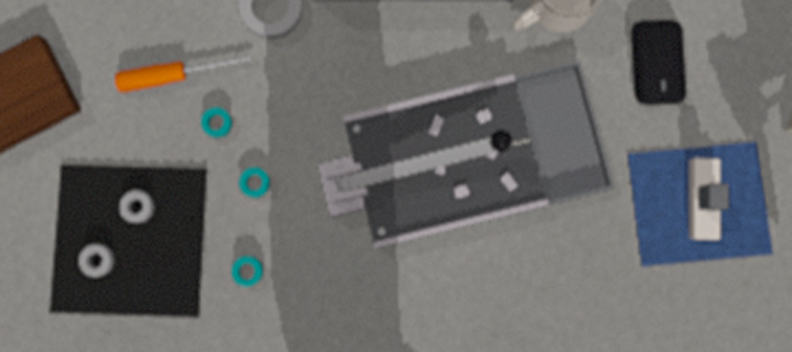

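The side view shows two steel rings on the black mat at (256,402) and (263,446). The three turquoise look-alikes are off the mat at (254,338), (295,342) and (334,376). The clamp bar is shut with its knob at (366,223), and the scraper stands on the blue pad at (437,205). In the top crop the rings are at (135,206) and (96,260), and about six chips lie beside the bar. Next I'll measure.

```bash
cat > h.py <<'E'
from bench import robot, snapshot, spotter
import cv2, numpy as np
from scipy.spatial.transform import Rotation as R
np.set_printoptions(precision=4,suppress=True)
def shoot(name):
    o=robot.get_obs(); s=snapshot(name)
    if name=="wrist":
        T=np.eye(4); T[:3,:3]=R.from_euler("xyz",o["ee_rot"]).as_matrix(); T[:3,3]=o["tool_pos"]
        s["X"]=T@s["hand_eye"]
    else: s["X"]=s["extrinsics"]
    return s
def p2w(s,u,v,z):
    d=s["X"][:3,:3]@np.linalg.inv(s["camera_matrix"])@[u,v,1.]; c=s["X"][:3,3]
    return c+d*(z-c[2])/d[2]
def w2p(s,P):
    q=(np.atleast_2d(P)-s["X"][:3,3])@s["X"][:3,:3]@s["camera_matrix"].T
    return q[:,:2]/q[:,2:]
def rel(pos,yaw):
    "shift and turn (tool axes) from measured pose to tool-down pose with this yaw (mod pi, nearest)"
    o=robot.get_obs(); A=R.from_euler("xyz",o["ee_rot"])
    yaw=o["ee_rot"][2]+(yaw-o["ee_rot"][2]+np.pi/2)%np.pi-np.pi/2
    return np.round(A.inv().apply(np.array(pos)-o["tool_pos"])*1000,1), np.round(np.degrees((A.inv()*R.from_euler("xyz",[np.pi,0,yaw])).as_rotvec()),1)
try:
    C=np.load("clamp.npy")   # x,y,yaw
except Exception: C=None
def cl(p):
    "clamp frame -> world"
    x,y,z=p; c,s=np.cos(C[2]),np.sin(C[2]); return np.array([C[0]+c*x-s*y,C[1]+s*x+c*y,z])
def icl(w):
    c,s=np.cos(C[2]),np.sin(C[2]); d=np.array(w[:2])-C[:2]; return np.array([c*d[0]+s*d[1],-s*d[0]+c*d[1]])
E
python3 - <<'E'
from h import *
s=shoot("top")
f=lambda u,v,z:p2w(s,u/2.2+140-.3,v/2.2+190-.3,z)
L=[f(346,122,.038),f(514,78,.038),f(375,243,.038),f(547,203,.038)]
print(np.array(L)); m=sum(L)/4; d=(L[0]-L[1]+L[2]-L[3]); print("centre",m,"yaw",np.arctan2(-d[0],d[1]), np.linalg.norm(d)/2)
np.save("clamp.npy",[m[0],m[1],np.arctan2(-d[0],d[1])])
import h; h.C=np.load("clamp.npy")
k=f(501,140,.077); print("knob",k,h.icl(k), h.cl([0,-65,77])if 0 else h.cl([0,-.065,.077]))
for u,v in [(135,206),(96,260)]: print("ring",f(u,v,.024))
print("scr",f(714,196,.072),"ends",f(706,157,.026),f(706,241,.026)); print("pad",np.mean([f(628,154,.004),f(757,143,.004),f(772,254,.004),f(641,265,.004)],0))
w=snapshot("wrist"); print(w["hand_eye"],w["camera_matrix"])
print(rel(h.cl([0,.0,.25]),h.C[2]+np.pi/2))
E
```

```text
[[ 0.5992  0.0752  0.038 ]
 [ 0.6508 -0.1153  0.038 ]
 [ 0.4634  0.0409  0.038 ]
 [ 0.5091 -0.1509  0.038 ]]
centre [ 0.5556 -0.0375  0.038 ] yaw 0.24892565745390746 0.1972741344248892
knob [ 0.5751 -0.0967  0.077 ] [ 0.0043 -0.0622] [ 0.5716 -0.1005  0.077 ]
ring [0.5035 0.3148 0.024 ]
ring [0.4425 0.3562 0.024 ]
scr [ 0.5159 -0.3272  0.072 ] ends [ 0.563  -0.3331  0.026 ] [ 0.4684 -0.3297  0.026 ]
pad [ 0.5115 -0.3299  0.004 ]
[[-0.0005 -0.9627 -0.2705  0.0799]
 [ 1.     -0.0004 -0.0004  0.0002]
 [ 0.0003 -0.2705  0.9627 -0.2012]
 [ 0.      0.      0.      1.    ]] [[410.9773   0.     324.7773]
 [  0.     410.9773 245.0612]
 [  0.       0.       1.    ]]
(array([ 486.8, -279.5,  -66.5]), array([  0. ,   0. , -79.1]))
```

Call:
{"fn": "servo_tool", "kwargs": {"commands": [0.48, -0.25, -0.07, 0, 0, -79, 0.094, 0.48, -0.25, -0.07, 0, 0, -79, 0.094, 0.48, -0.25, -0.07, 0, 0, -79, 0.094, 0.48, -0.25, -0.07, 0, 0, -79, 0.094, 0.48, -0.25, -0.07, 0, 0, -79, 0.094, 0.48, -0.25, -0.07, 0, 0, -79, 0.094, 0.48, -0.25, -0.07, 0, 0, -79, 0.094, 0.48, -0.25, -0.07, 0, 0, -79, 0.094, 0.48, -0.25, -0.07, 0, 0, -79, 0.094, 0.48, -0.25, -0.07, 0, 0, -79, 0.094]}}

```text
time: 2.25
tool_pos: [0.5634, -0.0645, 0.2533]
ee_rot: [3.141, -0.0, 1.824]
wrist_force: [-0.4, -0.3, -1.0]
width: 0.0939
finger_force: 0.0
```

```bash
python3 - <<'E'
from h import *
print(robot.get_obs())
s=shoot("wrist"); cv2.imwrite("pics/w1.png",s["img"]); np.save("X1.npy",s["X"])
for t in ["chip0","bar_knob","clamp","trough"]:
    for d in spotter.trace(t,s)[:8]: print(t,round(d["conf"],2),d["box"])
E
```

```text
{'time': 2.25, 'joint_positions': array([-0.2142,  0.123 ,  1.1945,  0.0004,  1.824 , -0.4669]), 'qvel': array([-0.0565, -0.0266,  0.0366, -0.0341,  0.0093, -0.0198]), 'joint_torque': array([  1.3455, -35.3555, -30.7849,   0.3325,  -0.034 ,   0.1324]), 'tool_pos': array([ 0.5634, -0.0645,  0.2533]), 'ee_rot': array([ 3.1414, -0.0003,  1.8235]), 'wrist_force': array([-0.4076, -0.3246, -0.9581]), 'wrist_torque': array([-0.0085, -0.1763,  0.0509]), 'finger_force': 0.0, 'width': 0.09392883845759531}
chip0 0.78 [356.1, 171.2, 18.6, 22.7]
chip0 0.67 [280.5, 185.1, 12.9, 13.0]
chip0 0.54 [275.2, 235.2, 22.3, 13.5]
chip0 0.43 [355.9, 227.7, 10.9, 14.1]
bar_knob 0.87 [310.1, 43.0, 30.9, 227.8]
bar_knob 0.48 [355.8, 173.5, 19.2, 18.9]
trough 0.71 [242.6, 29.9, 161.6, 307.1]
trough 0.48 [354.1, 171.6, 21.2, 19.7]
```

View pics/w1.png

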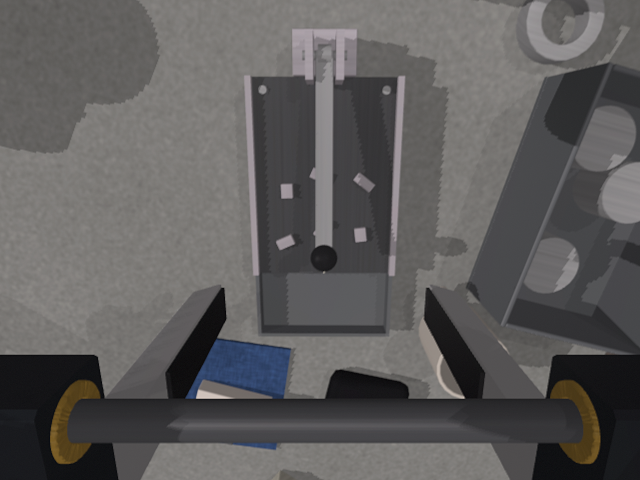

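The wrist view shows the plate with rail ends at (245,76), (405,76), (254,275) and (390,274), and the knob at (324,258). There are about six chips at (287,191), (314,174), (364,183), (285,242), (360,235) and (317,234).

```bash
python3 - <<'E'
import h; from h import *
from scipy.optimize import least_squares
s=shoot("wrist"); 
M=np.array([[-.076,.1,.038],[.076,.1,.038],[-.076,-.1,.038],[.076,-.1,.038],[0,-.065,.077]]); px=np.array([[245.5,76],[404.5,76],[254.5,275],[390,275],[324,258]])
def proj(c): h.C=c; return w2p(s,np.array([cl(m) for m in M]))
r=least_squares(lambda c:(proj(c)-px).ravel(),np.load("clamp.npy")); print(r.x, r.fun.reshape(-1,2)); np.save("clamp.npy",r.x); h.C=r.x
for u,v in [(287,191),(314,174),(364,183),(285,242),(360,235),(317,234)]: print("chip",icl(p2w(s,u,v,.036)))
print(rel(cl([0,-.065,.115]),h.C[2]+np.pi/2),rel(cl([0,-.065,.069]),h.C[2]+np.pi/2), np.degrees(h.C[2]))
E
```

```text
[ 0.5548 -0.042   0.2371] [[-1.3898 -0.3126]
 [ 0.6285  1.0965]
 [-2.037   0.4793]
 [ 3.772   1.5908]
 [-0.7734 -2.3531]]
chip [-0.0375 -0.009 ]
chip [-0.01    0.0084]
chip [ 0.0407 -0.0002]
chip [-0.0405 -0.0629]
chip [ 0.0384 -0.0547]
chip [-0.0068 -0.0539]
(array([-37.8,  -0.5, 138.5]), array([-0. ,  0. ,  0.5])) (array([-37.8,  -0.5, 184.5]), array([-0. ,  0. ,  0.5])) 13.586747447521839
```

Call:
{"fn": "servo_tool", "kwargs": {"commands": [-0.039, 0, 0.06, 0, 0, 0.5, 0.07, -0.039, 0, 0.12, 0, 0, 0.5, 0.06, -0.039, 0, 0.17, 0, 0, 0.5, 0.06, -0.039, 0, 0.1845, 0, 0, 0.5, 0.06, -0.039, 0, 0.1845, 0, 0, 0.5, 0.06, -0.039, 0, 0.1845, 0, 0, 0.5, 0.0, -0.039, 0, 0.1845, 0, 0, 0.5, 0.0, -0.039, 0, 0.1845, 0, 0, 0.5, 0.0, -0.039, 0, 0.1845, 0, 0, 0.5, 0.0]}}

```text
time: 3.68
tool_pos: [0.5723, -0.1049, 0.0697]
ee_rot: [3.14, 0.001, 1.81]
wrist_force: [5.1, 1.6, -1.1]
width: 0.0235
finger_force: 3.0
```

```bash
python3 - <<'E'
from h import *
o=robot.get_obs(); print(o["tool_pos"],o["width"],o["finger_force"],icl(o["tool_pos"]),o["wrist_force"])
# arc rows, tool axes (x=clamp +y, z down), from commanded pose now
a0=np.arctan2(22,-180); 
for t in np.append(np.arange(.1,1.78,.1),[1.78,1.81]):
    a=a0-t; print(round(t,2),round(181.3*(np.cos(a)-np.cos(a0)),1),round(-181.3*(np.sin(a)-np.sin(a0)),1),end=" | ")
E
```

```text
[ 0.5723 -0.1049  0.0697] 0.023485894931106262 3.0259689688682556 [ 0.0023 -0.0653] [ 5.0572  1.608  -1.1318]
0.1 3.1 -17.9 | 0.2 8.0 -35.3 | 0.3 14.5 -52.2 | 0.4 22.8 -68.3 | 0.5 32.6 -83.6 | 0.6 43.9 -97.8 | 0.7 56.5 -110.8 | 0.8 70.4 -122.4 | 0.9 85.3 -132.6 | 1.0 101.2 -141.3 | 1.1 117.9 -148.4 | 1.2 135.3 -153.7 | 1.3 153.0 -157.3 | 1.4 171.0 -159.1 | 1.5 189.2 -159.1 | 1.6 207.2 -157.2 | 1.7 225.0 -153.6 | 1.78 238.9 -149.5 | 1.81 244.0 -147.6 |
```

Call:
{"fn": "servo_tool", "kwargs": {"commands": [0.003, 0, -0.018, 0, 0, 0, 0, 0.008, 0, -0.035, 0, 0, 0, 0, 0.0145, 0, -0.052, 0, 0, 0, 0, 0.023, 0, -0.068, 0, 0, 0, 0, 0.0325, 0, -0.0835, 0, 0, 0, 0, 0.044, 0, -0.098, 0, 0, 0, 0, 0.0565, 0, -0.111, 0, 0, 0, 0, 0.0705, 0, -0.1225, 0, 0, 0, 0, 0.0855, 0, -0.1325, 0, 0, 0, 0, 0.101, 0, -0.1415, 0, 0, 0, 0]}}

```text
time: 4.92
tool_pos: [0.5475, -0.0058, 0.2113]
ee_rot: [3.141, 0.0, 1.81]
wrist_force: [0.2, -0.8, 1.3]
width: 0.0003
finger_force: 0.6
```

Call:
{"fn": "servo_tool", "kwargs": {"commands": [0.017, 0, -0.007, 0, 0, 0, 0, 0.034, 0, -0.0125, 0, 0, 0, 0, 0.052, 0, -0.016, 0, 0, 0, 0, 0.07, 0, -0.018, 0, 0, 0, 0, 0.088, 0, -0.018, 0, 0, 0, 0, 0.106, 0, -0.016, 0, 0, 0, 0, 0.124, 0, -0.012, 0, 0, 0, 0, 0.138, 0, -0.008, 0, 0, 0, 0, 0.144, 0, -0.006, 0, 0, 0, 0, 0.147, 0, -0.005, 0, 0, 0, 0]}}

```text
time: 6.18
tool_pos: [0.5128, 0.1362, 0.2151]
ee_rot: [-3.141, 0.0, 1.81]
wrist_force: [0.2, 0.2, -0.4]
width: 0.0002
finger_force: 0.0
```

```bash
python3 - <<'E'
from h import *
o=robot.get_obs(); print(o["tool_pos"],o["width"],o["finger_force"],icl(o["tool_pos"]),o["wrist_force"],o["ee_rot"])
p=icl(o["tool_pos"]);z=o["tool_pos"][2]+.008; print("angle",np.arctan2(.022,-.180)-np.arctan2(z-.055,p[1]-.115), "r",np.hypot(z-.055,p[1]-.115))
E
```

```text
[0.5128 0.1362 0.2151] 0.00021813926551549743 0.0 [0.001  0.1831] [ 0.242   0.2298 -0.3612] [-3.1412  0.0004  1.81  ]
angle 1.8339455821516635 r 0.18140914244299483
```

The knob slipped out because the fingers had not fully squeezed. I'll check where the bar is.

Call:
{"fn": "servo_tool", "kwargs": {"commands": [-0.06, 0, -0.03, 0, 0, 0, 0.06, -0.1, 0, -0.05, 0, 0, 0, 0.06, -0.13, 0, -0.05, 0, 0, 0, 0.06, -0.13, 0, -0.05, 0, 0, 0, 0.06]}}

```text
time: 6.68
tool_pos: [0.5441, 0.0074, 0.2655]
ee_rot: [3.142, 0.001, 1.806]
wrist_force: [0.9, -0.4, -0.1]
width: 0.0367
finger_force: 0.0
```

```bash
python3 - <<'E'
from h import *
s=shoot("wrist"); t=shoot("top"); d=shoot("side")
print(robot.get_obs()["tool_pos"])
im=np.hstack([cv2.resize(s["img"],(400,300)),cv2.resize(d["img"][190:350,270:480],(394,300))]); 
for q in (s,t,d):
    for k in spotter.trace("bar",q)[:2]: print(k["conf"],k["box"])
cv2.imwrite("pics/m2.png",im)
E
```

```text
[0.5434 0.0102 0.2652]
0.82 [306.0, 133.1, 39.5, 165.8]
0.54 [328.8, 443.0, 71.2, 25.9]
0.52 [291.6, 264.0, 14.9, 15.7]
0.94 [329.2, 205.6, 26.4, 94.3]
```

View pics/m2.png

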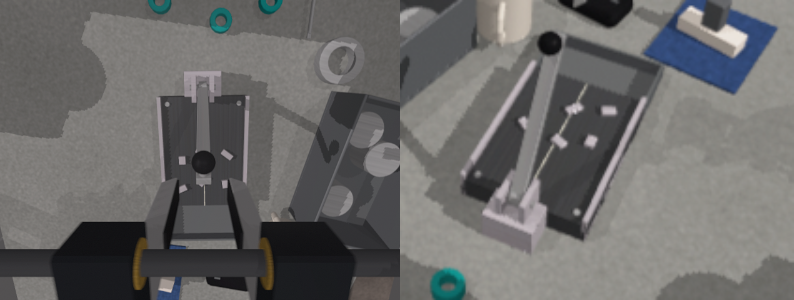

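The bar stayed partly open, with the knob at about (325,259) in the full wrist frame and (350,213) in the side frame.

```bash
python3 - <<'E'
import h; from h import *
from scipy.optimize import least_squares
h.C=np.load("clamp.npy"); c,s_=np.cos(h.C[2]),np.sin(h.C[2]); h.C[:2]+=np.array([c,s_])*.0023; np.save("clamp.npy",h.C)
s=shoot("wrist"); d=shoot("side")
def K(t): a=np.arctan2(22,-180)-t; return cl([0,.115+.1813*np.cos(a),.055+.1813*np.sin(a)])
for q,p in((s,(325,259)),(d,(350,213))):
    r=least_squares(lambda t:(w2p(q,K(t[0]))-p).ravel(),[.6]); print(r.x,r.fun)
# free triangulation
r=least_squares(lambda P:np.r_[(w2p(s,P)-(325,259)).ravel(),(w2p(d,P)-(350,213)).ravel()],K(.6)); P=r.x; print(P,icl(P),r.fun)
q=icl(P); print("r",np.hypot(q[1]-.115,P[2]-.055),"ang",np.arctan2(22,-180)-np.arctan2(P[2]-.055,q[1]-.115))
print(rel(P+[0,0,-.009],h.C[2]+np.pi/2))
E
```

```text
[1.1203] [-0.2921 -0.0009]
[1.0961] [-1.2436 -1.3687]
[0.5439 0.0123 0.2236] [-0.0002  0.0553] [-0.5563  0.3289 -1.8628  0.2793]
r 0.17887027752558723 ang 1.1088366138371593
(array([ 1.6,  0.8, 50.8]), array([-0. , -0. ,  0.2]))
```

Call:
{"fn": "servo_tool", "kwargs": {"commands": [0.0015, 0.001, 0.025, 0, 0, 0, 0.06, 0.0015, 0.001, 0.051, 0, 0, 0, 0.06, 0.0015, 0.001, 0.051, 0, 0, 0, 0.06, 0.0015, 0.001, 0.051, 0, 0, 0, 0, 0.0015, 0.001, 0.051, 0, 0, 0, 0, 0.0015, 0.001, 0.051, 0, 0, 0, 0, 0.0015, 0.001, 0.051, 0, 0, 0, 0, 0.0015, 0.001, 0.051, 0, 0, 0, 0, 0.0015, 0.001, 0.051, 0, 0, 0, 0, 0.0015, 0.001, 0.051, 0, 0, 0, 0]}}

```text
time: 8.32
tool_pos: [0.5443, 0.0114, 0.2144]
ee_rot: [-3.141, 0.0, 1.81]
wrist_force: [-0.4, -0.6, -0.4]
width: 0.0006
finger_force: 0.0
```

```bash
python3 - <<'E'
from h import *
o=robot.get_obs(); print(o["tool_pos"],o["width"],o["finger_force"],icl(o["tool_pos"]),o["wrist_force"])
q=np.array([*icl(o["tool_pos"])]); z=o["tool_pos"][2]+.008; print(np.arctan2(22,-180)-np.arctan2(z-.055,q[1]-.115),np.hypot(z-.055,q[1]-.115))
a0=np.arctan2(22,-180)-1.11
for t in np.append(np.arange(.08,.67,.08),[.67,.69,.72]):
    a=a0-t; print(round(t,2),round(181.3*(np.cos(a)-np.cos(a0)),1),round(-181.3*(np.sin(a)-np.sin(a0)),1),end=" | ")
E
```

```text
[0.5443 0.0114 0.2144] 0.0006345790377891548 0.0 [0.     0.0544] [-0.4454 -0.5785 -0.4293]
1.101642102590597 0.17806245018059838
0.08 13.9 -4.3 | 0.16 28.0 -7.4 | 0.24 42.4 -9.4 | 0.32 56.8 -10.3 | 0.4 71.3 -10.0 | 0.48 85.8 -8.5 | 0.56 100.0 -5.9 | 0.64 114.0 -2.2 | 0.67 119.2 -0.5 | 0.69 122.6 0.7 | 0.72 127.7 2.7 |
```

```bash
python3 - <<'E'
from h import *
s=shoot("wrist"); d=shoot("side")
im=np.hstack([cv2.resize(s["img"],(400,300)),cv2.resize(d["img"][160:320,270:480],(394,300))]); cv2.imwrite("pics/m3.png",im)
E
```

```text
(no output)
```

View pics/m3.png

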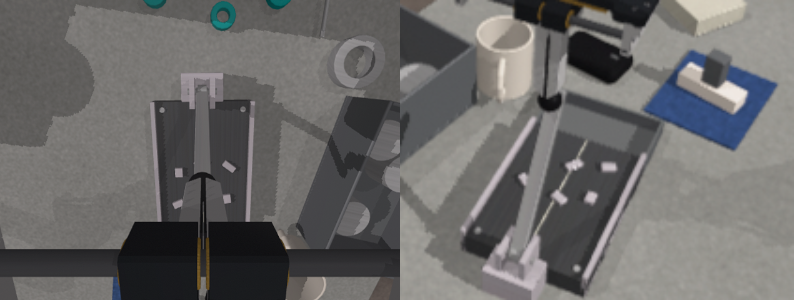

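The fingers closed above the knob. I'll open, rise and measure the knob properly.

Call:
{"fn": "servo_tool", "kwargs": {"commands": [0, 0, -0.01, 0, 0, 0, 0.09, 0, 0, -0.04, 0, 0, 0, 0.09, -0.04, 0, -0.06, 0, 0, 0, 0.09, -0.06, 0, -0.06, 0, 0, 0, 0.09, -0.06, 0, -0.06, 0, 0, 0, 0.09]}}

```text
time: 9.05
tool_pos: [0.5584, -0.0478, 0.2734]
ee_rot: [-3.14, -0.001, 1.808]
wrist_force: [0.8, 0.6, -0.9]
width: 0.0468
finger_force: 0.0
```

```bash
python3 - <<'E'
from h import *
s=shoot("wrist"); d=shoot("side"); t=shoot("top"); o=robot.get_obs(); print(o["tool_pos"],o["width"])
def blob(q,x0,y0,x1,y1,lo=45):
    g=q["img"].max(2); m=np.zeros_like(g); m[y0:y1,x0:x1]=(g[y0:y1,x0:x1]<lo)*255
    n,l,st,c=cv2.connectedComponentsWithStats(m)
    return [(st[i].tolist(),c[i].round(1).tolist()) for i in range(1,n) if st[i][4]>40]
print("w",blob(s,270,150,380,380)); print("d",blob(d,330,190,380,240))
im=np.hstack([cv2.resize(s["img"],(400,300)),cv2.resize(d["img"][160:320,270:480],(394,300))]); cv2.imwrite("pics/m4.png",im)
E
```

```text
[ 0.5579 -0.046   0.2732] 0.0589989972138066
w [([305, 150, 39, 35, 1121], [324.0, 166.3]), ([270, 288, 6, 53, 253], [272.3, 312.3]), ([374, 288, 6, 51, 199], [377.2, 312.2]), ([335, 372, 45, 8, 207], [353.1, 376.7])]
d [([355, 190, 25, 14, 193], [370.4, 194.2]), ([344, 207, 12, 12, 118], [349.4, 212.7])]
```

View pics/m4.png

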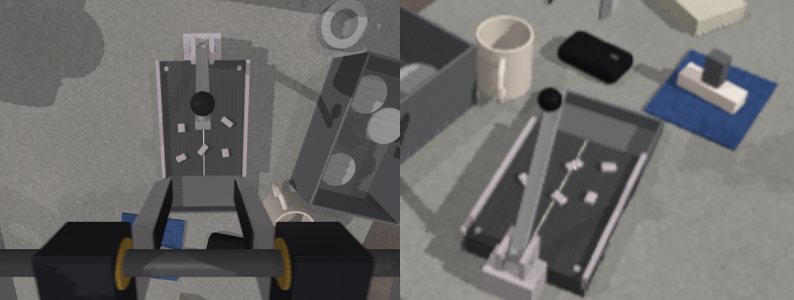

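```bash
python3 - <<'E'
import h; from h import *
from scipy.optimize import least_squares
s=shoot("wrist"); d=shoot("side"); t=shoot("top"); o=robot.get_obs(); print(o["tool_pos"],o["ee_rot"])
g=s["img"].max(2); m=(g[120:200,290:360]<45).astype(np.uint8); ys,xs=np.nonzero(m); print(xs.min()+290,xs.max()+290,ys.min()+120,ys.max()+120)
pw=((xs.min()+xs.max())/2+290,(ys.min()+ys.max())/2+120); pd=(349.6,212.6)
for q in (s,d,t): print("cam",q["X"][:3,3])
r=least_squares(lambda P:np.r_[(w2p(s,P)-pw).ravel(),(w2p(d,P)-pd).ravel()],[.54,0,.2]); P=r.x; print(P,icl(P),r.fun)
print(w2p(t,P))
c=t["img"][200:330,260:400]; cv2.imwrite("pics/t5.png",cv2.resize(c,None,fx=4,fy=4))
# size check: radius px at that depth
for q in (s,d): print("radius px",q["camera_matrix"][0,0]*.012/((P-q["X"][:3,3])@q["X"][:3,2]))
print("fingertip px side",w2p(d,o["tool_pos"]+[0,0,-.011]))
E
```

```text
[ 0.5581 -0.046   0.2739] [-3.1407 -0.0006  1.811 ]
305 343 150 188
cam [0.5407 0.0305 0.4745]
cam [0.2126 0.4925 0.7753]
cam [ 0.4427 -0.0007  1.2002]
[0.545  0.0083 0.2218] [-0.      0.0512] [-0.2087  0.087  -0.678  -0.0102]
[[323.0563 259.2872]]
radius px 19.764711160110064
radius px 6.595192183374443
fingertip px side [[362.2331 177.3934]]
```

View pics/t5.png

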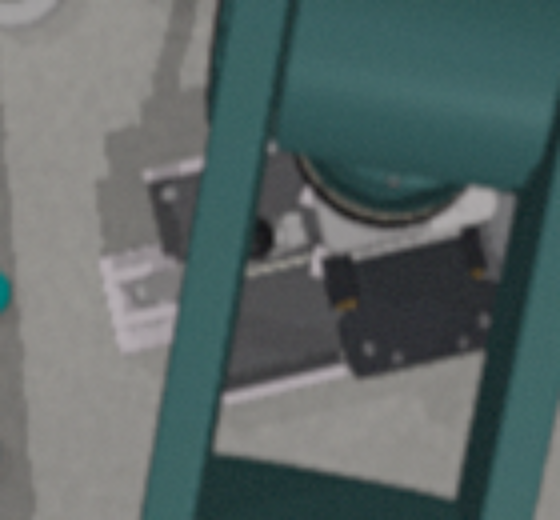

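The top crop confirms the knob at about (325.5,259.5), which matches the triangulation. I'll check numerically where the ball was when the fingers closed on nothing.

```bash
python3 - <<'E'
import h; from h import *
s=shoot("wrist"); d=shoot("side")
T=np.eye(4); T[:3,:3]=R.from_euler("xyz",[-3.141,0,1.81]).as_matrix(); T[:3,3]=[.5443,.0114,.2144]; q=dict(s); q["X"]=T@s["hand_eye"]
def K(t): a=np.arctan2(22,-180)-t; return cl([0,.115+.1813*np.cos(a),.055+.1813*np.sin(a)])
f=411*.012
for t in (.8,.9,1.,1.05,1.1,1.15,1.2,1.3): P=K(t); dz=(P-q["X"][:3,3])@q["X"][:3,2]; print(t,icl(P),P[2],"wrist",w2p(q,P),f/dz,"top edge",w2p(q,P)[0,1]-f/dz,"side",w2p(d,P))
print("tip in m3: wrist",w2p(q,T[:3,3]-[0,0,.011]),"side",w2p(d,T[:3,3]-[0,0,.011]))
im=cv2.imread("pics/m3.png"); cv2.imwrite("pics/m3z.png",np.hstack([cv2.resize(im[140:260,140:270],None,fx=3,fy=3),cv2.resize(im[20:140,490:620],None,fx=3,fy=3)]))
E
```

```text
0.8 [0.     0.0054] 0.19942021032265786 wrist [[322.8052 354.4361]] 20.328471109061578 top edge 334.1076539966825 side [[357.8746 206.3402]]
0.9 [0.     0.0204] 0.20964060487965383 wrist [[322.7169 340.1502]] 21.562496112414088 top edge 318.58771193983097 side [[355.1435 207.173 ]]
1.0 [-0.      0.0363] 0.21831588163008006 wrist [[322.6341 321.0417]] 22.825133371058534 top edge 298.21660498078523 side [[352.0516 208.9676]]
1.05 [-0.      0.0445] 0.22204638533682894 wrist [[322.5958 309.5713]] 23.457431586853257 top edge 286.11382423370594 side [[350.3754 210.2371]]
1.1 [-0.     0.053] 0.2253593600763115 wrist [[322.5602 296.7897]] 24.08400890312246 top edge 272.7057117595531 side [[348.6161 211.7594]]
1.15 [0.     0.0616] 0.22824652513704288 wrist [[322.5278 282.692 ]] 24.699367555855282 top edge 257.99267735756075 side [[346.777  213.5368]]
1.2 [-0.      0.0703] 0.23070066410997783 wrist [[322.4991 267.2928]] 25.297486564550265 top edge 241.99527876754846 side [[344.8622 215.5703]]
1.3 [0.     0.0881] 0.23428642518677506 wrist [[322.4551 232.7619]] 26.415800358393362 top edge 206.34608447607397 side [[340.8239 220.4052]]
tip in m3: wrist [[322.9036 278.8078]] side [[347.7008 220.877 ]]
```

View pics/m3z.png

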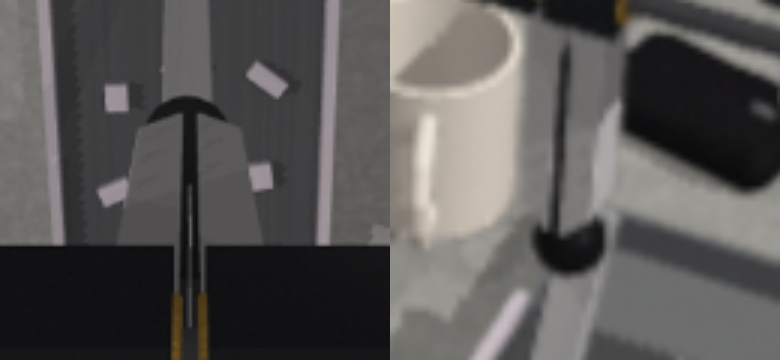

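```bash
python3 - <<'E'
from h import *
print(robot.tips_ahead,[a for a in dir(robot) if a[0]!='_'])
s=shoot("wrist"); o=robot.get_obs(); print(o["width"],o["tool_pos"]); cv2.imwrite("pics/w6.png",s["img"][150:480]); print(s["hand_eye"])
for w,Y in ((o["width"],None),):
  for z in (-.026,-.01,.011):
    for x in (.008,0.0125):
      for y in (-w/2,):
        c=np.linalg.inv(s["hand_eye"])@[x,y,z,1]; p=s["camera_matrix"]@c[:3]; print(z,x,y,p[:2]/p[2])
E
```

```text
0.011 ['IKError', 'get_obs', 'tips_ahead']
0.0832065772803007 [ 0.5583 -0.0463  0.2744]
[[-0.0005 -0.9628 -0.2703  0.0788]
 [ 1.     -0.0005 -0.0001  0.0011]
 [-0.     -0.2703  0.9628 -0.2012]
 [ 0.      0.      0.      1.    ]]
-0.026 0.008 -0.04160328864015035 [231.4487 290.673 ]
-0.026 0.0125 -0.04160328864015035 [230.8353 281.426 ]
-0.01 0.008 -0.04160328864015035 [238.5242 278.4675]
-0.01 0.0125 -0.04160328864015035 [238.0002 269.8523]
0.011 0.008 -0.04160328864015035 [246.33   265.0022]
0.011 0.0125 -0.04160328864015035 [245.8963 257.0974]
```

View pics/w6.png

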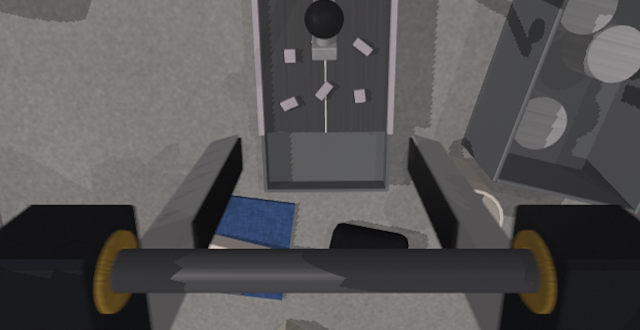

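The wrist view shows the finger tips at about (242,286) and (408,286), so their depth relative to the TCP is uncertain. I'll check it physically with a light touch on the free bench beside the clamp.

```bash
python3 - <<'E'
from h import *
import h
print(rel(cl([-.14,-.02,.06]),h.C[2]+np.pi/2), cl([-.14,-.02,.06]))
E
```

```text
(array([ -14.6, -140.2,  214.4]), array([-0. , -0. ,  0.2])) [ 0.4256 -0.0938  0.06  ]
```

Call:
{"fn": "servo_tool", "kwargs": {"commands": [-0.015, -0.06, 0, 0, 0, 0, 0.024, -0.015, -0.12, 0, 0, 0, 0, 0.024, -0.015, -0.14, 0.06, 0, 0, 0, 0.024, -0.015, -0.14, 0.12, 0, 0, 0, 0.024, -0.015, -0.14, 0.18, 0, 0, 0, 0.024, -0.015, -0.14, 0.215, 0, 0, 0, 0.024, -0.015, -0.14, 0.23, 0, 0, 0, 0.024, -0.015, -0.14, 0.235, 0, 0, 0, 0.024, -0.015, -0.14, 0.24, 0, 0, 0, 0.024, -0.015, -0.14, 0.245, 0, 0, 0, 0.024]}}

```text
time: 10.75
tool_pos: [0.4273, -0.095, 0.0307]
ee_rot: [3.139, 0.002, 1.81]
wrist_force: [1.2, -0.5, 0.2]
width: 0.0238
finger_force: 0.0
```

Call:
{"fn": "servo_tool", "kwargs": {"commands": [0, 0, 0.004, 0, 0, 0, 0.024, 0, 0, 0.008, 0, 0, 0, 0.024, 0, 0, 0.012, 0, 0, 0, 0.024, 0, 0, 0.012, 0, 0, 0, 0.024]}}

```text
time: 11.25
tool_pos: [0.4257, -0.0945, 0.017]
ee_rot: [-3.141, -0.0, 1.81]
wrist_force: [0.6, -0.5, -0.4]
width: 0.0239
finger_force: 0.0
```

Call:
{"fn": "servo_tool", "kwargs": {"commands": [0, 0, 0.003, 0, 0, 0, 0.024, 0, 0, 0.005, 0, 0, 0, 0.024, 0, 0, 0.007, 0, 0, 0, 0.024, 0, 0, 0.007, 0, 0, 0, 0.024]}}

```text
time: 11.75
tool_pos: [0.4259, -0.0946, 0.0103]
ee_rot: [-3.141, -0.0, 1.81]
wrist_force: [-0.0, 0.7, -0.4]
width: 0.024
finger_force: 0.0
```

Call:
{"fn": "servo_tool", "kwargs": {"commands": [0, 0, 0.003, 0, 0, 0, 0.024, 0, 0, 0.005, 0, 0, 0, 0.024, 0, 0, 0.007, 0, 0, 0, 0.024, 0, 0, 0.007, 0, 0, 0, 0.024]}}

```text
time: 12.25
tool_pos: [0.4258, -0.0945, 0.0032]
ee_rot: [-3.141, -0.0, 1.81]
wrist_force: [0.1, 0.4, 0.6]
width: 0.0241
finger_force: 0.0
```

```bash
python3 - <<'E'
from h import *
o=robot.get_obs(); print(o)
d=shoot("side"); cv2.imwrite("pics/d7.png",cv2.resize(d["img"][150:330,300:500],None,fx=3,fy=3)); print(w2p(d,o["tool_pos"]-[0,0,.011]),w2p(d,[o["tool_pos"][0],o["tool_pos"][1],0]))
E
```

```text
{'time': 12.25, 'joint_positions': array([-0.3485, -0.0552,  1.8844, -0.0001,  1.3129, -0.5876]), 'qvel': array([-0.0011, -0.0037, -0.0034, -0.0025,  0.001 ,  0.0009]), 'joint_torque': array([ -0.0035, -24.8041, -27.1816,   0.0506,   0.0454,   0.    ]), 'tool_pos': array([ 0.4258, -0.0945,  0.0032]), 'ee_rot': array([-3.1412, -0.0002,  1.8099]), 'wrist_force': array([0.0871, 0.3727, 0.5802]), 'wrist_torque': array([ 0.021 , -0.1292,  0.0352]), 'finger_force': 0.0, 'width': 0.024140699489933706}
[[415.0882 287.6095]] [[415.6507 285.4633]]
```

View pics/d7.png

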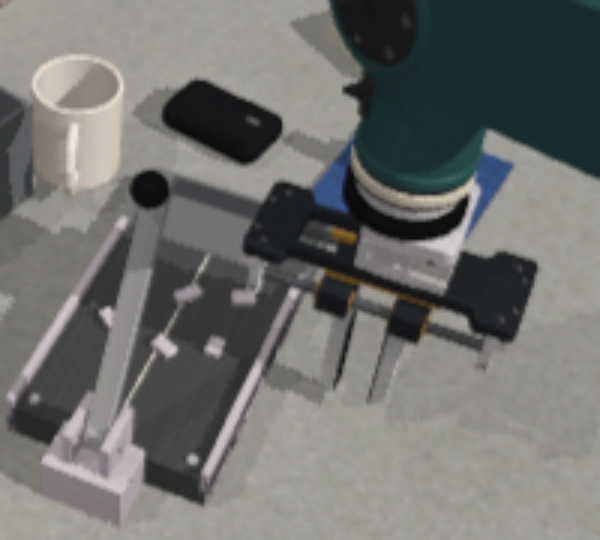

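Tips are visible at about (419,281) full-frame and still above the bench, with no force reported. The quoted tip length looks too long, so I'll keep descending gently.

Call:
{"fn": "servo_tool", "kwargs": {"commands": [0, 0, 0.002, 0, 0, 0, 0.024, 0, 0, 0.004, 0, 0, 0, 0.024, 0, 0, 0.006, 0, 0, 0, 0.024, 0, 0, 0.006, 0, 0, 0, 0.024]}}

```text
time: 12.8
tool_pos: [0.4258, -0.0945, -0.0028]
ee_rot: [-3.141, -0.0, 1.81]
wrist_force: [0.6, -0.5, 1.1]
width: 0.0239
finger_force: 0.0
```

Call:
{"fn": "servo_tool", "kwargs": {"commands": [0, 0, 0.002, 0, 0, 0, 0.024, 0, 0, 0.004, 0, 0, 0, 0.024, 0, 0, 0.004, 0, 0, 0, 0.024]}}

```text
time: 13.18
tool_pos: [0.4258, -0.0945, -0.0068]
ee_rot: [-3.141, -0.0, 1.81]
wrist_force: [-0.2, 0.1, 0.6]
width: 0.0241
finger_force: 0.0
```

Call:
{"fn": "servo_tool", "kwargs": {"commands": [0, 0, 0.002, 0, 0, 0, 0.024, 0, 0, 0.004, 0, 0, 0, 0.024, 0, 0, 0.004, 0, 0, 0, 0.024]}}

```text
time: 13.55
tool_pos: [0.4258, -0.0946, -0.0108]
ee_rot: [-3.141, -0.0, 1.81]
wrist_force: [0.6, 0.4, -0.2]
width: 0.0238
finger_force: 0.0
```

Call:
{"fn": "servo_tool", "kwargs": {"commands": [0, 0, 0.002, 0, 0, 0, 0.024, 0, 0, 0.004, 0, 0, 0, 0.024, 0, 0, 0.004, 0, 0, 0, 0.024]}}

```text
time: 13.92
tool_pos: [0.4259, -0.0946, -0.0148]
ee_rot: [-3.141, -0.0, 1.81]
wrist_force: [0.3, -0.2, -0.4]
width: 0.0238
finger_force: 0.0
```

Call:
{"fn": "servo_tool", "kwargs": {"commands": [0, 0, 0.001, 0, 0, 0, 0.024, 0, 0, 0.003, 0, 0, 0, 0.024, 0, 0, 0.003, 0, 0, 0, 0.024]}}

```text
time: 14.3
tool_pos: [0.4259, -0.0946, -0.0177]
ee_rot: [-3.141, -0.0, 1.81]
wrist_force: [-0.5, -0.0, -0.8]
width: 0.0245
finger_force: 0.0
```

Call:
{"fn": "servo_tool", "kwargs": {"commands": [0, 0, 0.001, 0, 0, 0, 0.024, 0, 0, 0.002, 0, 0, 0, 0.024, 0, 0, 0.002, 0, 0, 0, 0.024]}}

```text
time: 14.68
tool_pos: [0.426, -0.0946, -0.0196]
ee_rot: [-3.141, -0.0, 1.81]
wrist_force: [-0.1, -0.3, -0.4]
width: 0.0239
finger_force: 0.0
```

Call:
{"fn": "servo_tool", "kwargs": {"commands": [0, 0, 0.001, 0, 0, 0, 0.024, 0, 0, 0.002, 0, 0, 0, 0.024, 0, 0, 0.002, 0, 0, 0, 0.024]}}

```text
time: 15.05
tool_pos: [0.426, -0.0946, -0.0216]
ee_rot: [-3.142, 0.0, 1.81]
wrist_force: [0.1, 0.2, 0.3]
width: 0.0242
finger_force: 0.0
```

Call:
{"fn": "servo_tool", "kwargs": {"commands": [0, 0, 0.001, 0, 0, 0, 0.024, 0, 0, 0.002, 0, 0, 0, 0.024, 0, 0, 0.002, 0, 0, 0, 0.024]}}

```text
time: 15.42
tool_pos: [0.4261, -0.0947, -0.0218]
ee_rot: [-3.141, 0.0, 1.81]
wrist_force: [-3.8, 1.0, 11.4]
width: 0.0241
finger_force: 5.3
```

The contact shows the real finger tips are 21.7 mm behind the reported TCP, not 11 mm ahead. That explains the missed grasps, and I'll use this from now on.

```bash
cat >> h.py <<'E'
TIP=.0217   # tips z = tool_pos z + TIP (found by touch)
def relt(tip,yaw): return rel(np.array(tip)-[0,0,TIP],yaw)
def K(t): a=np.arctan2(22,-180)-t; return cl([0,.115+.1813*np.cos(a),.055+.1813*np.sin(a)])
E
python3 - <<'E'
from h import *; import h
y=h.C[2]+np.pi/2; P=cl([0,.0512,.2218])
print(relt(P+[0,0,.06],y)); print(relt(P-[0,0,.015],y))
a0=np.arctan2(22,-180)-1.085
for t in np.append(np.arange(.08,.69,.08),[.70,.72,.75]):
    a=a0-t; print(round(t,2),round(181.3*(np.cos(a)-np.cos(a0)),1),round(-181.3*(np.sin(a)-np.sin(a0)),1),end=" | ")
E
```

```text
(array([  71.9,  139.8, -282. ]), array([-0. ,  0. ,  0.1]))
(array([  71.9,  139.8, -207. ]), array([-0. ,  0. ,  0.1]))
0.08 13.7 -4.6 | 0.16 27.8 -8.1 | 0.24 42.1 -10.5 | 0.32 56.6 -11.7 | 0.4 71.1 -11.8 | 0.48 85.5 -10.7 | 0.56 99.9 -8.4 | 0.64 114.0 -5.0 | 0.7 124.3 -1.8 | 0.72 127.7 -0.5 | 0.75 132.8 1.4 |
```

Call:
{"fn": "servo_tool", "kwargs": {"commands": [0, 0, -0.06, 0, 0, 0, 0.05, 0, 0, -0.12, 0, 0, 0, 0.05, 0, 0, -0.18, 0, 0, 0, 0.05, 0.02, 0.02, -0.24, 0, 0, 0, 0.05, 0.045, 0.07, -0.284, 0, 0, 0, 0.05, 0.072, 0.12, -0.284, 0, 0, 0, 0.05, 0.072, 0.14, -0.284, 0, 0, 0, 0.05, 0.072, 0.14, -0.245, 0, 0, 0, 0.05, 0.072, 0.14, -0.209, 0, 0, 0, 0.05, 0.072, 0.14, -0.209, 0, 0, 0, 0.05]}}

```text
time: 16.68
tool_pos: [0.5428, 0.0088, 0.1816]
ee_rot: [-3.134, -0.002, 1.81]
wrist_force: [0.0, 0.1, 0.4]
width: 0.0503
finger_force: 0.0
```

Call:
{"fn": "servo_tool", "kwargs": {"commands": [0, 0, 0, 0, 0, 0, 0, 0, 0, 0, 0, 0, 0, 0, 0, 0, 0, 0, 0, 0, 0, 0, 0, 0, 0, 0, 0, 0, 0, 0, 0, 0, 0, 0, 0, 0, 0, 0, 0, 0, 0, 0]}}

```text
time: 17.42
tool_pos: [0.5446, 0.0075, 0.1872]
ee_rot: [-3.142, 0.002, 1.809]
wrist_force: [-4.7, -3.5, 5.8]
width: 0.0222
finger_force: 30.0
```

Gripped with 30 N, so I'll swing it to the stop.

Call:
{"fn": "servo_tool", "kwargs": {"commands": [0.0137, 0, -0.0046, 0, 0, 0, 0, 0.028, 0, -0.008, 0, 0, 0, 0, 0.042, 0, -0.0105, 0, 0, 0, 0, 0.0565, 0, -0.0115, 0, 0, 0, 0, 0.071, 0, -0.012, 0, 0, 0, 0, 0.0855, 0, -0.0105, 0, 0, 0, 0, 0.1, 0, -0.0085, 0, 0, 0, 0, 0.114, 0, -0.005, 0, 0, 0, 0, 0.1245, 0, -0.002, 0, 0, 0, 0, 0.131, 0, 0.001, 0, 0, 0, 0]}}

```text
time: 18.68
tool_pos: [0.5121, 0.1356, 0.188]
ee_rot: [-3.141, 0.001, 1.81]
wrist_force: [-10.0, -10.2, 19.9]
width: 0.0223
finger_force: 30.0
```

Call:
{"fn": "servo_tool", "kwargs": {"commands": [0.002, 0, 0.001, 0, 0, 0, 0, 0.004, 0, 0.002, 0, 0, 0, 0, 0.004, 0, 0.002, 0, 0, 0, 0]}}

```text
time: 19.05
tool_pos: [0.5123, 0.1354, 0.188]
ee_rot: [3.141, 0.008, 1.807]
wrist_force: [-11.0, -11.0, 18.4]
width: 0.0223
finger_force: 30.0
```

```bash
python3 - <<'E'
from h import *; import h
o=robot.get_obs(); p=icl(o["tool_pos"]); z=o["tool_pos"][2]+TIP+.015; print(p,z,o["width"],o["wrist_force"]); print("angle",np.arctan2(22,-180)-np.arctan2(z-.055,p[1]-.115),np.hypot(z-.055,p[1]-.115))
print(icl(K(1.78)),K(1.78)[2])
E
```

```text
[-0.0019  0.1824] 0.2246701810736521 0.022284037004288104 [-10.9537 -11.0396  18.4314]
angle 1.8274851475636509 0.18258025547921733
[0.     0.1739] 0.22646908624754034
```

At the stop: the force rises and there is no further motion. Releasing, then backing off for a clean look at the plate.

Call:
{"fn": "servo_tool", "kwargs": {"commands": [-0.004, 0, -0.002, 0, 0, 0, 0.05, -0.004, 0, -0.002, 0, 0, 0, 0.05, -0.004, 0, -0.002, 0, 0, 0, 0.05, -0.004, 0, -0.002, 0, 0, 0, 0.05, -0.004, 0, -0.06, 0, 0, 0, 0.06, -0.01, 0, -0.1, 0, 0, 0, 0.07, -0.07, 0, -0.1, 0, 0, 0, 0.07, -0.13, 0, -0.1, 0, 0, 0, 0.07, -0.18, 0, -0.1, 0, 0, 0, 0.07, -0.18, 0, -0.1, 0, 0, 0, 0.07]}}

```text
time: 20.3
tool_pos: [0.5561, -0.0382, 0.2811]
ee_rot: [-3.14, -0.0, 1.805]
wrist_force: [0.6, -0.4, -0.6]
width: 0.0703
finger_force: 0.0
```

Call:
{"fn": "servo_tool", "kwargs": {"commands": [0, 0, 0, 0, 0, 0, 0.07, 0, 0, 0, 0, 0, 0, 0.07]}}

```text
time: 20.55
tool_pos: [0.5555, -0.0338, 0.2826]
ee_rot: [3.141, -0.0, 1.812]
wrist_force: [0.1, -1.1, -0.7]
width: 0.0698
finger_force: 0.0
```

```bash
python3 - <<'E'
from h import *
s=shoot("wrist"); d=shoot("side"); o=robot.get_obs(); print(o["tool_pos"])
np.save("X8.npy",s["X"]); cv2.imwrite("pics/w8.png",s["img"]); cv2.imwrite("pics/d8.png",d["img"])
cv2.imwrite("pics/m8.png",np.hstack([cv2.resize(s["img"],(533,400))[:, 60:480],cv2.resize(d["img"][170:330,270:422],(380,400))]))
for q in (s,d):
    for n in ("bar","scraper","clamp"):
        for k in spotter.trace(n,q)[:2]: print(n,k["conf"],k["box"])
E
```

```text
[ 0.5555 -0.0338  0.2828]
bar 0.26 [330.3, 379.8, 74.9, 19.6]
scraper 0.64 [219.0, 390.8, 25.2, 58.4]
clamp 0.58 [251.0, 0.5, 147.1, 346.6]
bar 0.67 [313.9, 244.2, 20.0, 53.7]
scraper 0.94 [418.7, 187.6, 35.0, 35.1]
clamp 0.85 [301.0, 210.4, 113.5, 114.2]
clamp 0.67 [211.3, 268.8, 35.1, 28.8]
```

View pics/m8.png

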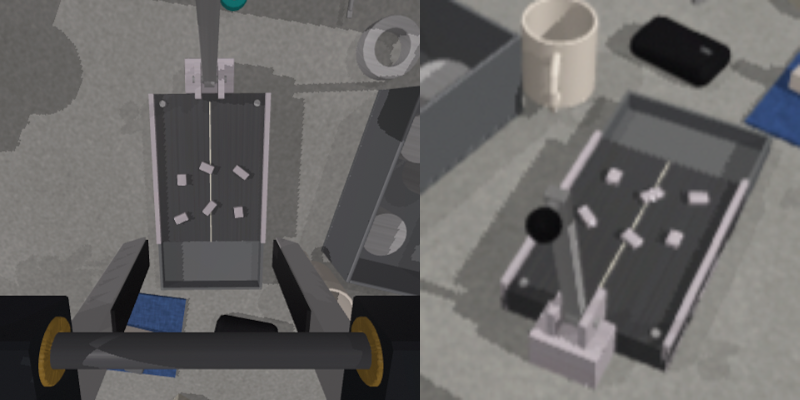

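The bar now stands up and back (knob at about (320,260) in side). All six chips show on the plate and the plate is clearly visible. I'll refit the clamp pose with measured edges.

```bash
python3 - <<'E'
import h; from h import *
from scipy.optimize import least_squares
s=shoot("wrist"); d=shoot("side"); g=cv2.cvtColor(s["img"],cv2.COLOR_BGR2GRAY).astype(int)
M=[];px=[];ob=[]
for v in (150,180,220,260,275):
    row=g[v]
    def runs(a,b,th): 
        x=np.nonzero(row[a:b]>th)[0]+a; return (x.min(),x.max()) if len(x) else None
    print(v,"left",runs(240,275,140),"line",runs(315,335,110),"right",runs(375,400,140))
# rail ends and plate end
for u in (254,258,262,322,388,392): 
    pass
col=lambda u,a,b:[int(x) for x in g[a:b,u]]
print("L top",[ (u,np.nonzero(g[90:310,u]>140)[0][[0,-1]]+90) for u in range(248,268,2) if (g[90:310,u]>140).sum()>5])
print("R top",[ (u,np.nonzero(g[90:310,u]>140)[0][[0,-1]]+90) for u in range(380,400,2) if (g[90:310,u]>140).sum()>5])
print("line rows",[np.nonzero(g[90:310,u]>110)[0][[0,-1]]+90 for u in (324,325)])
print("plate end",col(300,275,300),col(350,275,300)); print("trough end",col(300,330,352),col(350,330,352))
print("knob side pred",w2p(d,K(1.78)))
E
```

```text
150 left (np.int64(253), np.int64(257)) line (np.int64(323), np.int64(324)) right (np.int64(390), np.int64(395))
180 left (np.int64(254), np.int64(258)) line (np.int64(324), np.int64(325)) right (np.int64(390), np.int64(394))
220 left (np.int64(257), np.int64(260)) line (np.int64(324), np.int64(325)) right (np.int64(388), np.int64(392))
260 left (np.int64(259), np.int64(263)) line (np.int64(324), np.int64(325)) right (np.int64(387), np.int64(391))
275 left (np.int64(260), np.int64(263)) line (np.int64(325), np.int64(326)) right (np.int64(387), np.int64(390))
L top [(252, array([111, 148])), (254, array([111, 184])), (256, array([130, 222])), (258, array([165, 255])), (260, array([203, 290])), (262, array([241, 291])), (264, array([279, 291]))]
R top [(386, array([276, 289])), (388, array([213, 289])), (390, array([149, 289])), (392, array([111, 242])), (394, array([110, 186])), (396, array([110, 131]))]
line rows [array([104, 266]), array([ 97, 289])]
plate end [65, 67, 66, 66, 66, 66, 66, 67, 66, 66, 66, 66, 65, 73, 86, 93, 93, 93, 92, 92, 92, 93, 92, 93, 92] [69, 69, 68, 69, 68, 68, 68, 68, 69, 68, 68, 67, 69, 78, 90, 93, 93, 93, 92, 93, 93, 92, 92, 93, 93]
trough end [92, 93, 93, 93, 93, 90, 72, 51, 53, 54, 53, 51, 50, 56, 79, 94, 96, 111, 122, 124, 125, 125] [93, 94, 94, 94, 95, 83, 58, 53, 53, 54, 54, 53, 50, 68, 90, 93, 103, 121, 127, 128, 126, 126]
knob side pred [[319.1021 256.6961]]
```

```bash
python3 - <<'E'
import h; from h import *
from scipy.optimize import least_squares
s=shoot("wrist"); c0=np.load("clamp.npy")
rows=np.array([150,180,220,260,275]); L=[255,256,258.5,261,261.5]; Rr=[392.5,392,390,389,388.5]; W=[323.7,324.5,324.5,324.7,325.3]
def px(c,p): h.C=c; return w2p(s,cl(p))[0]
def uat(c,x,z,v):
    a=px(c,[x,.1,z]); b=px(c,[x,-.1,z]); return a[0]+(b[0]-a[0])*(v-a[1])/(b[1]-a[1])
def f(c):
    r=[uat(c,-.073,.038,v)-u for v,u in zip(rows,L)]+[uat(c,.073,.038,v)-u for v,u in zip(rows,Rr)]+[uat(c,0,.03,v)-u for v,u in zip(rows,W)]
    r+=[px(c,[-.073,.1,.038])[1]-110.5,px(c,[.073,.1,.038])[1]-110,px(c,[-.073,-.1,.038])[1]-291,px(c,[.073,-.1,.038])[1]-289.5,px(c,[-.03,-.1,.03])[1]-288.5,px(c,[.03,-.1,.03])[1]-288.3,px(c,[0,-.18,.024])[1]-343]
    return np.array(r)
r=least_squares(f,c0); print(c0,r.x); print(r.fun.round(1)); h.C=r.x; np.save("clamp.npy",r.x)
for u,v in [(182,180),(207,168),(241,173),(181,218),(210,208),(239,212)]: print("chip",icl(p2w(s,(u+60)*1.2,v*1.2,.036)).round(3),end=" ")
# scraper & pad from side/top
t=shoot("top"); d=shoot("side"); cv2.imwrite("pics/t9.png",t["img"])
for q,n in ((t,"t"),(d,"d")):
    for k in spotter.trace("scraper",q)[:2]: print(n,k["conf"],k["box"])
    for k in spotter.trace("pad",q)[:2]: print(n,"pad",k["conf"],k["box"])
E
```

```text
[ 0.557  -0.0414  0.2371] [ 0.5564 -0.036   0.2478]
[-0.2  0.4  0.  -0.3 -0.   0.3 -0.2  0.4 -0.  -0.   0.1 -0.4 -0.   0.2
 -0.3 -0.4 -1.2 -0.   0.4 -0.4 -0.6  3. ]
chip [-0.038 -0.012] chip [-0.004  0.004] chip [ 0.041 -0.003] chip [-0.041 -0.065] chip [-0.001 -0.051] chip [ 0.039 -0.057] t 0.63 [451.1, 260.0, 15.8, 39.7]
t 0.48 [260.9, 236.5, 157.0, 66.4]
t pad 0.97 [427.1, 256.1, 62.1, 54.3]
d 0.91 [419.4, 189.2, 37.3, 30.8]
d 0.55 [311.8, 169.2, 27.4, 45.5]
d pad 0.94 [398.9, 188.2, 72.6, 53.7]
d pad 0.63 [333.7, 252.3, 6.6, 9.4]
```

The fit is now within about 1 px. Next, the scraper.

```bash
python3 - <<'E'
from h import *
print(rel([.515,-.28,.2],1.53))
E
```

```text
(array([-228.1,  -97.4,   82.5]), array([-0.,  0., 16.]))
```

Call:
{"fn": "servo_tool", "kwargs": {"commands": [-0.06, -0.024, 0.0, 0, 0, 4, 0.07, -0.114, -0.05, 0.02, 0, 0, 8, 0.07, -0.17, -0.073, 0.05, 0, 0, 12, 0.07, -0.228, -0.097, 0.082, 0, 0, 16, 0.07, -0.228, -0.097, 0.082, 0, 0, 16, 0.07, -0.228, -0.097, 0.082, 0, 0, 16, 0.07]}}

```text
time: 22.15
tool_pos: [0.5151, -0.2799, 0.1999]
ee_rot: [-3.141, -0.001, 1.53]
wrist_force: [-0.0, 0.1, 1.1]
width: 0.0701
finger_force: 0.0
```

```bash
python3 - <<'E'
from h import *
s=shoot("wrist"); o=robot.get_obs(); print(o["tool_pos"],o["ee_rot"])
def rect(m): 
    c=max(cv2.findContours(m,cv2.RETR_EXTERNAL,cv2.CHAIN_APPROX_NONE)[0],key=cv2.contourArea); return c
hsv=cv2.cvtColor(s["img"],cv2.COLOR_BGR2HSV); g=s["img"].min(2)
white=((g>150)&(hsv[...,1]<60)).astype(np.uint8)*255; white[350:]=0
w=rect(white); print("white bbox",cv2.boundingRect(w),cv2.contourArea(w))
W=np.array([p2w(s,*p[0],.026)[:2] for p in w],np.float32)*1000; print("block",cv2.minAreaRect(W))
blue=((hsv[...,0]>100)&(hsv[...,0]<130)&(hsv[...,1]>120)).astype(np.uint8)*255; b=rect(blue)
B=np.array([p2w(s,*p[0],.004)[:2] for p in b],np.float32)*1000; print("pad",cv2.minAreaRect(B),cv2.boundingRect(b))
for k in spotter.trace("scraper",s)[:2]: print(k["conf"],k["box"])
cv2.imwrite("pics/w9.png",s["img"])
E
```

```text
[ 0.5158 -0.2791  0.2011] [ 3.1407 -0.0005  1.5312]
white bbox (282, 258, 46, 28) 829.5
block ((494.0355224609375, -331.638671875), (27.5535831451416, 43.54710006713867), 87.62937927246094)
pad ((512.240234375, -329.6934509277344), (128.43460083007812, 148.92022705078125), 5.698452472686768) (248, 180, 146, 156)
0.62 [281.2, 251.2, 94.4, 50.0]
```

View pics/w9.png

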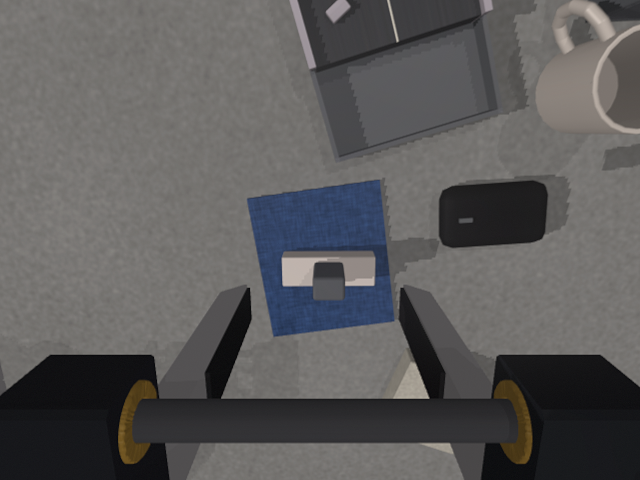

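The wrist view shows the scraper's white top face spanning about (282..375, 258..286), with the handle top at about (329,288). The pad is rotated about 6°.

```bash
python3 - <<'E'
from h import *
s=shoot("wrist")
a=p2w(s,282,272,.026);b=p2w(s,375,271,.026); print(a,b,np.linalg.norm(a-b),(a+b)/2,np.arctan2(b[1]-a[1],b[0]-a[0]))
print(p2w(s,282,258,.026),p2w(s,282,286,.026)); print("handle",p2w(s,329,288,.072))
c=(p2w(s,329,288,.072)+(a+b)/2)/2
print(relt([c[0],c[1],.085],np.pi/2+np.arctan2(b[1]-a[1],b[0]-a[0])),c)
E
```

```text
[ 0.474  -0.3311  0.026 ] [ 0.5642 -0.3336  0.026 ] 0.09025346477617686 [ 0.5191 -0.3323  0.026 ] -0.02840523113148355
[ 0.475  -0.3168  0.026 ] [ 0.473  -0.3455  0.026 ]
handle [ 0.5191 -0.3312  0.072 ]
(array([-53. ,   4.2, 139. ]), array([ 0.1,  0.1, -0.5])) [ 0.5191 -0.3318  0.049 ]
```

Call:
{"fn": "servo_tool", "kwargs": {"commands": [-0.053, 0.004, 0.05, 0, 0, -0.5, 0.06, -0.053, 0.004, 0.1, 0, 0, -0.5, 0.06, -0.053, 0.004, 0.14, 0, 0, -0.5, 0.06, -0.053, 0.004, 0.17, 0, 0, -0.5, 0.05, -0.053, 0.004, 0.191, 0, 0, -0.5, 0.05, -0.053, 0.004, 0.191, 0, 0, -0.5, 0.05, -0.053, 0.004, 0.191, 0, 0, -0.5, 0.0, -0.053, 0.004, 0.191, 0, 0, -0.5, 0.0, -0.053, 0.004, 0.191, 0, 0, -0.5, 0.0, -0.053, 0.004, 0.191, 0, 0, -0.5, 0.0]}}

```text
time: 23.55
tool_pos: [0.5176, -0.3334, 0.0113]
ee_rot: [3.14, 0.001, 1.539]
wrist_force: [-1.9, 0.8, 6.1]
width: 0.0279
finger_force: 30.0
```

Call:
{"fn": "servo_tool", "kwargs": {"commands": [0, 0, 0, 0, 0, 0, 0, 0, 0, 0, 0, 0, 0, 0]}}

```text
time: 23.8
tool_pos: [0.5175, -0.3334, 0.0113]
ee_rot: [3.141, 0.001, 1.539]
wrist_force: [-1.7, 0.9, 6.3]
width: 0.0277
finger_force: 30.0
```

```bash
python3 - <<'E'
from h import *; import h
o=robot.get_obs(); print(o["tool_pos"],o["ee_rot"],o["width"],o["finger_force"])
# pass A x=-.0235, pass B x=+.0235 ; scraper underside on pad .004 now
dz=o["tool_pos"][2]-.004; y=h.C[2]+np.pi/2
for p in ([-.0235,.07,.075],[-.0235,.07,.031],[0,0,.1]):
    q=cl(p); q[2]+=dz; print(p,q,rel(q,y))
E
```

```text
[ 0.5175 -0.3334  0.0113] [3.1405 0.0013 1.5392] 0.02767740899314133 30.002497136592865
[-0.0235, 0.07, 0.075] [0.5165 0.0261 0.0823] (array([359.1, -12.3, -71.5]), array([  0.1,   0.1, -16. ]))
[-0.0235, 0.07, 0.031] [0.5165 0.0261 0.0383] (array([359.2, -12.4, -27.5]), array([  0.1,   0.1, -16. ]))
[0, 0, 0.1] [ 0.5564 -0.036   0.1073] (array([298.3,  29.6, -96.4]), array([  0.1,   0.1, -16. ]))
```

Call:
{"fn": "servo_tool", "kwargs": {"commands": [0, 0, -0.05, 0, 0, 0, 0, 0, 0, -0.1, 0, 0, 0, 0, 0.06, 0, -0.1, 0, 0, -4, 0, 0.12, 0, -0.1, 0, 0, -8, 0, 0.18, 0, -0.1, 0, 0, -12, 0, 0.24, -0.002, -0.1, 0, 0, -16, 0, 0.29, -0.003, -0.1, 0, 0, -16, 0, 0.333, -0.004, -0.1, 0, 0, -16, 0, 0.333, -0.004, -0.1, 0, 0, -16, 0, 0.333, -0.004, -0.1, 0, 0, -16, 0]}}

```text
time: 25.05
tool_pos: [0.5235, -0.0002, 0.109]
ee_rot: [-3.141, 0.0, 1.819]
wrist_force: [1.2, -0.2, -3.3]
width: 0.0281
finger_force: 30.0
```

```bash
python3 - <<'E'
from h import *; import h
o=robot.get_obs(); print(o["tool_pos"],o["ee_rot"],o["width"],icl(o["tool_pos"]))
print(rel(cl([-.0225,.042,.0383]),h.C[2]+np.pi/2))
E
```

```text
[ 0.5235 -0.0002  0.109 ] [-3.1409  0.0004  1.8188] 0.028073129363770134 [-0.0231  0.0428]
(array([-0.8,  0.6, 70.7]), array([-0.,  0.,  0.]))
```

Call:
{"fn": "servo_tool", "kwargs": {"commands": [0, 0.0005, 0.04, 0, 0, 0, 0, 0, 0.0005, 0.062, 0, 0, 0, 0, 0, 0.0005, 0.068, 0, 0, 0, 0, 0, 0.0005, 0.071, 0, 0, 0, 0, 0, 0.0005, 0.073, 0, 0, 0, 0, 0, 0.0005, 0.073, 0, 0, 0, 0]}}

```text
time: 25.8
tool_pos: [0.525, 0.0001, 0.0374]
ee_rot: [3.14, 0.001, 1.818]
wrist_force: [-0.0, 0.1, -2.2]
width: 0.0277
finger_force: 30.0
```

Call:
{"fn": "servo_tool", "kwargs": {"commands": [0, 0, 0.001, 0, 0, 0, 0, -0.008, 0, 0.0012, 0, 0, 0, 0, -0.018, 0, 0.0012, 0, 0, 0, 0, -0.028, 0, 0.0012, 0, 0, 0, 0, -0.038, 0, 0.0012, 0, 0, 0, 0, -0.048, 0, 0.0012, 0, 0, 0, 0, -0.058, 0, 0.0012, 0, 0, 0, 0, -0.068, 0, 0.0012, 0, 0, 0, 0, -0.078, 0, 0.0012, 0, 0, 0, 0, -0.078, 0, 0.0012, 0, 0, 0, 0]}}

```text
time: 27.05
tool_pos: [0.5451, -0.0757, 0.0374]
ee_rot: [3.138, 0.001, 1.818]
wrist_force: [0.9, 2.0, 5.0]
width: 0.0276
finger_force: 30.0
```

```bash
python3 - <<'E'
from h import *; import h
o=robot.get_obs(); print(o["tool_pos"],o["ee_rot"],o["width"],icl(o["tool_pos"]),o["wrist_force"])
E
```

```text
[ 0.5451 -0.0757  0.0374] [3.1378 0.001  1.8181] 0.027648699146320285 [-0.0208 -0.0357] [0.8769 1.9834 4.9713]
```

Call:
{"fn": "servo_tool", "kwargs": {"commands": [-0.01, -0.001, 0, 0, 0, 0, 0, -0.02, -0.0015, 0, 0, 0, 0, 0, -0.03, -0.0015, 0, 0, 0, 0, 0, -0.04, -0.0015, 0, 0, 0, 0, 0, -0.05, -0.0015, -0.0005, 0, 0, 0, 0, -0.06, -0.0015, -0.001, 0, 0, 0, 0, -0.066, -0.0015, -0.001, 0, 0, 0, 0, -0.066, -0.0015, -0.001, 0, 0, 0, 0]}}

```text
time: 28.05
tool_pos: [0.5588, -0.1406, 0.0373]
ee_rot: [3.14, 0.001, 1.818]
wrist_force: [0.1, 2.0, 6.4]
width: 0.028
finger_force: 30.0
```

```bash
python3 - <<'E'
from h import *; import h
o=robot.get_obs(); print(o["tool_pos"],o["ee_rot"],o["width"],icl(o["tool_pos"]),o["wrist_force"])
d=shoot("side"); cv2.imwrite("pics/d10.png",d["img"])
for k in spotter.trace("chip0",d)[:6]: print(k["conf"],k["box"])
E
```

```text
[ 0.5588 -0.1406  0.0373] [3.1404 0.001  1.8182] 0.027994212728745527 [-0.0234 -0.102 ] [0.0771 1.9563 6.4189]
0.67 [212.6, 267.8, 30.9, 32.4]
0.43 [332.1, 252.9, 6.2, 6.9]
```

Call:
{"fn": "servo_tool", "kwargs": {"commands": [0, 0, -0.02, 0, 0, 0, 0, 0, 0, -0.05, 0, 0, 0, 0, 0.05, 0.02, -0.05, 0, 0, 0, 0, 0.1, 0.046, -0.05, 0, 0, 0, 0, 0.146, 0.046, -0.05, 0, 0, 0, 0, 0.146, 0.046, -0.05, 0, 0, 0, 0, 0.146, 0.046, -0.02, 0, 0, 0, 0, 0.146, 0.046, -0.004, 0, 0, 0, 0, 0.146, 0.046, 0, 0, 0, 0, 0, 0.146, 0.046, 0, 0, 0, 0, 0]}}

```text
time: 29.4
tool_pos: [0.5665, 0.0116, 0.0366]
ee_rot: [-3.14, 0.001, 1.817]
wrist_force: [-2.3, 0.0, 2.9]
width: 0.0276
finger_force: 30.0
```

```bash
python3 - <<'E'
from h import *; import h
o=robot.get_obs(); print(o["tool_pos"],o["ee_rot"],o["width"],icl(o["tool_pos"]),o["wrist_force"])
E
```

```text
[0.5665 0.0116 0.0366] [-3.1402  0.001   1.8175] 0.027575543640586068 [0.0215 0.0437] [-2.2576  0.003   2.939 ]
```

Call:
{"fn": "servo_tool", "kwargs": {"commands": [-0.01, 0.001, 0.0002, 0, 0, 0, 0, -0.02, 0.001, 0.0002, 0, 0, 0, 0, -0.03, 0.001, 0.0002, 0, 0, 0, 0, -0.04, 0.001, 0.0002, 0, 0, 0, 0, -0.05, 0.001, 0.0002, 0, 0, 0, 0, -0.06, 0.001, 0.0002, 0, 0, 0, 0, -0.07, 0.001, 0.0002, 0, 0, 0, 0, -0.08, 0.001, 0.0002, 0, 0, 0, 0, -0.09, 0.001, 0.0002, 0, 0, 0, 0, -0.1, 0.001, 0.0002, 0, 0, 0, 0]}}

```text
time: 30.65
tool_pos: [0.5928, -0.084, 0.0366]
ee_rot: [3.141, -0.0, 1.819]
wrist_force: [-0.4, 4.3, 5.2]
width: 0.0279
finger_force: 30.0
```

Call:
{"fn": "servo_tool", "kwargs": {"commands": [-0.01, 0, 0, 0, 0, 0, 0, -0.02, 0, 0, 0, 0, 0, 0, -0.03, 0, -0.0003, 0, 0, 0, 0, -0.04, 0, -0.0005, 0, 0, 0, 0, -0.046, 0, -0.001, 0, 0, 0, 0, -0.046, 0, -0.001, 0, 0, 0, 0]}}

```text
time: 31.4
tool_pos: [0.6036, -0.13, 0.0366]
ee_rot: [-3.141, 0.002, 1.818]
wrist_force: [-0.4, -0.9, 2.0]
width: 0.0282
finger_force: 30.0
```

Call:
{"fn": "servo_tool", "kwargs": {"commands": [0, 0, -0.03, 0, 0, 0, 0, 0, 0, -0.08, 0, 0, 0, 0, 0.05, -0.03, -0.12, 0, 0, 0, 0, 0.1, -0.03, -0.15, 0, 0, 0, 0, 0.1, -0.03, -0.15, 0, 0, 0, 0, 0.1, -0.03, -0.15, 0, 0, 0, 0]}}

```text
time: 32.15
tool_pos: [0.5497, -0.039, 0.1857]
ee_rot: [-3.14, 0.001, 1.819]
wrist_force: [0.3, 0.7, -3.3]
width: 0.0278
finger_force: 30.0
```

```bash
python3 - <<'E'
from h import *; import h
s=shoot("wrist"); d=shoot("side"); o=robot.get_obs(); print(o["tool_pos"],icl(o["tool_pos"]),o["width"])
cv2.imwrite("pics/w11.png",s["img"]); cv2.imwrite("pics/d11.png",d["img"])
for q in (s,d):
    for k in spotter.trace("chip0",q)[:7]:
        b=k["box"]; print(round(k["conf"],2),b,icl(p2w(q,b[0]+b[2]/2,b[1]+b[3]/2,.033)).round(3))
# rectified plate from both views: clamp frame, 3 px/mm... bright blobs
for n,q in (("w",s),("d",d)):
    xs,ys=np.meshgrid(np.linspace(-.068,.068,273),np.linspace(.1,-.1,401)); P=np.array([cl([x,y,.03]) for x,y in zip(xs.ravel(),ys.ravel())])
    m=w2p(q,P).astype(np.float32).reshape(401,273,2); r=cv2.remap(q["img"],m[...,0],m[...,1],cv2.INTER_LINEAR)
    cv2.imwrite(f"pics/rect_{n}.png",r); b=(cv2.cvtColor(r,cv2.COLOR_BGR2GRAY)>105).astype(np.uint8); nn,l,st,c=cv2.connectedComponentsWithStats(b)
    for i in range(1,nn):
        if st[i][4]>30: print(n,"x",c[i][0]/2-68,"y",100-c[i][1]/2,st[i].tolist())
E
```

```text
[ 0.5494 -0.0396  0.1846] [-0.0076 -0.0017] 0.027793441808209238
0.32 [239.3, 1.1, 189.5, 389.9] [0.002 0.022]
w x -28.17931937172775 y 98.22513089005236 [0, 0, 116, 13, 382]
w x 15.48451327433628 y 97.04424778761062 [158, 0, 20, 13, 226]
w x -60.04571428571428 y 87.20857142857143 [9, 18, 15, 16, 175]
w x 60.058988764044955 y 87.04494382022472 [249, 18, 15, 16, 178]
w x 5.80619284034492 y -46.922445779984315 [0, 22, 273, 379, 19135]
d x 4.867860351687838 y 38.25728404569375 [74, 0, 162, 398, 7791]
d x 24.51621160409556 y 93.50682593856655 [171, 0, 28, 35, 586]
d x -60.9828431372549 y 87.32843137254902 [7, 17, 15, 18, 204]
d x 58.828220858895705 y 86.74539877300613 [248, 18, 12, 17, 163]
d x 67.25163398692811 y -17.539215686274517 [268, 218, 5, 49, 153]
d x -47.144230769230774 y -98.67307692307693 [29, 393, 27, 8, 156]
d x 30.91197183098592 y -98.6549295774648 [186, 393, 25, 8, 142]
d x -11.837320574162682 y -98.81818181818181 [93, 394, 38, 7, 209]
d x 48.280575539568346 y -99.18705035971223 [216, 395, 41, 6, 139]
```

```bash
python3 - <<'E'
import cv2,numpy as np
d=cv2.imread("pics/d11.png")[200:300,320:425]; w=cv2.imread("pics/w11.png")
cv2.imwrite("pics/m11.png",np.hstack([cv2.resize(d,(420,400),interpolation=cv2.INTER_CUBIC),cv2.resize(w[120:420,200:485],(380,400))]))
E
```

```text
(no output)
```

View pics/m11.png

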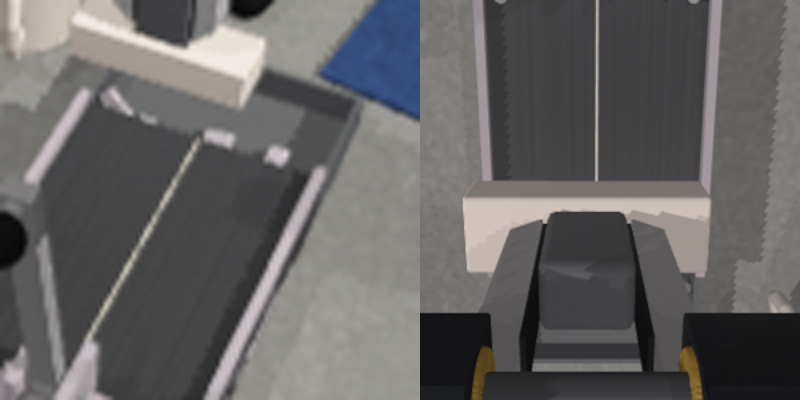

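The plate surface is clear. The chips lie beyond the plate edge in the trough, at (115,98), (220,138) and (277,155) in the left crop. Returning the scraper to the pad.

```bash
python3 - <<'E'
from h import *
print(rel([.5122,-.3312,.08],1.67),rel([.5122,-.3312,.011],1.67))
E
```

```text
(array([-273.8, -107. ,  105. ]), array([-0.2, -0. ,  8.4])) (array([-273.8, -106.8,  174. ]), array([-0.2, -0. ,  8.4]))
```

Call:
{"fn": "servo_tool", "kwargs": {"commands": [-0.057, -0.022, 0, 0, 0, 2, 0, -0.114, -0.045, 0, 0, 0, 4, 0, -0.17, -0.067, 0, 0, 0, 6, 0, -0.225, -0.09, 0.04, 0, 0, 8.5, 0, -0.274, -0.107, 0.09, 0, 0, 8.5, 0, -0.274, -0.107, 0.14, 0, 0, 8.5, 0, -0.274, -0.107, 0.165, 0, 0, 8.5, 0, -0.274, -0.107, 0.171, 0, 0, 8.5, 0, -0.274, -0.107, 0.171, 0, 0, 8.5, 0]}}

```text
time: 33.48
tool_pos: [0.5137, -0.331, 0.0162]
ee_rot: [3.142, 0.0, 1.67]
wrist_force: [0.6, 0.4, -2.2]
width: 0.028
finger_force: 30.0
```

```bash
python3 - <<'E'
from h import *
o=robot.get_obs(); print(o["tool_pos"],o["ee_rot"],o["wrist_force"]); print(rel([.5122,-.3312,.011],1.67))
E
```

```text
[ 0.5137 -0.331   0.0162] [3.1415 0.0002 1.6699] [ 0.6009  0.4345 -2.1861]
(array([-0.1, -1.5,  5.2]), array([ 0.,  0., -0.]))
```

Call:
{"fn": "servo_tool", "kwargs": {"commands": [0, -0.0015, 0.003, 0, 0, 0, 0, 0, -0.0015, 0.005, 0, 0, 0, 0, 0, -0.0015, 0.005, 0, 0, 0, 0]}}

```text
time: 33.85
tool_pos: [0.5124, -0.3307, 0.0118]
ee_rot: [3.141, 0.001, 1.671]
wrist_force: [-0.1, 0.4, -3.0]
width: 0.0278
finger_force: 30.0
```

Call:
{"fn": "servo_tool", "kwargs": {"commands": [0, 0, 0.001, 0, 0, 0, 0, 0, 0, 0.0015, 0, 0, 0, 0, 0, 0, 0.0015, 0, 0, 0, 0]}}

```text
time: 34.22
tool_pos: [0.5124, -0.3308, 0.0107]
ee_rot: [3.141, 0.001, 1.67]
wrist_force: [-1.1, 0.9, 2.5]
width: 0.0277
finger_force: 30.0
```

Call:
{"fn": "servo_tool", "kwargs": {"commands": [0, 0, 0, 0, 0, 0, 0.06, 0, 0, 0, 0, 0, 0, 0.06, 0, 0, 0, 0, 0, 0, 0.06, 0, 0, -0.03, 0, 0, 0, 0.06, 0, 0, -0.09, 0, 0, 0, 0.06, 0, 0, -0.15, 0, 0, 0, 0.06, 0.05, 0, -0.2, 0, 0, 0, 0.06, 0.05, 0, -0.2, 0, 0, 0, 0.06]}}

```text
time: 35.22
tool_pos: [0.5089, -0.2804, 0.2151]
ee_rot: [3.134, 0.006, 1.672]
wrist_force: [-0.6, -0.1, 0.2]
width: 0.0603
finger_force: 0.0
```

```bash
python3 - <<'E'
from h import *; import h
s=shoot("wrist"); t=shoot("top"); d=shoot("side"); o=robot.get_obs(); print(o["tool_pos"],o["ee_rot"])
def big(m): return max(cv2.findContours(m,cv2.RETR_EXTERNAL,cv2.CHAIN_APPROX_NONE)[0],key=cv2.contourArea)
hsv=cv2.cvtColor(s["img"],cv2.COLOR_BGR2HSV); g=s["img"].min(2)
blue=((hsv[...,0]>100)&(hsv[...,0]<130)&(hsv[...,1]>120)).astype(np.uint8)*255
B=np.array([p2w(s,*p[0],.004)[:2] for p in big(blue)],np.float32)*1000; print("pad",cv2.minAreaRect(B))
white=((g>120)&(hsv[...,1]<60)).astype(np.uint8)*255; white[340:]=0; white[:,:240]=0; white[:,420:]=0; white[:200]=0
P=p2w; h_=np.nonzero(white); print("white px",h_[1].min(),h_[1].max(),h_[0].min(),h_[0].max())
c=np.nonzero(white.any(0))[0]
print("L",p2w(s,h_[1].min(),270,.026),"R",p2w(s,h_[1].max(),270,.026))
for k in spotter.trace("scraper",s)[:1]: print(k["conf"],k["box"])
# ring positions from top/side
for n,q in(("t",t),("d",d)):
    for k in spotter.trace("ring0",q)[:8]:
        b=k["box"]; u,v=b[0]+b[2]/2,b[1]+b[3]/2; hs=cv2.cvtColor(q["img"],cv2.COLOR_BGR2HSV)[k["region"]]; print(n,round(k["conf"],2),p2w(q,u,v,.015).round(3),"sat",np.median(hs[:,1]))
cv2.imwrite("pics/w12.png",s["img"])
E
```

```text
[ 0.5067 -0.2809  0.2082] [-3.1401 -0.0004  1.6705]
pad ((511.5633544921875, -329.41400146484375), (128.0100555419922, 147.25697326660156), 5.57416296005249)
white px 248 418 200 338
L [ 0.4405 -0.3453  0.026 ] R [ 0.6105 -0.3285  0.026 ]
0.76 [278.1, 242.9, 87.3, 45.9]
t 0.7 [0.43  0.189 0.015] sat 162.0
t 0.47 [0.501 0.312 0.015] sat 3.0
t 0.47 [0.437 0.357 0.015] sat 3.0
t 0.44 [0.6   0.219 0.015] sat 245.5
d 0.83 [0.591 0.235 0.015] sat 226.0
d 0.79 [0.498 0.316 0.015] sat 5.0
d 0.73 [0.529 0.182 0.015] sat 224.0
d 0.63 [0.444 0.357 0.015] sat 5.0
d 0.56 [0.656 0.277 0.015] sat 238.0
d 0.52 [0.426 0.192 0.015] sat 224.0
```

```bash
python3 - <<'E'
from h import *
print(rel([.5564,-.06,.285],1.82))
E
```

```text
(array([215.3,  71.5, -78.2]), array([-0.2, -0.2, -8.6]))
```

Call:
{"fn": "servo_tool", "kwargs": {"commands": [0.05, 0.02, -0.04, 0, 0, -3, 0.06, 0.1, 0.04, -0.07, 0, 0, -6, 0.06, 0.16, 0.06, -0.078, 0, 0, -8.6, 0.06, 0.215, 0.072, -0.078, 0, 0, -8.6, 0.06, 0.215, 0.072, -0.078, 0, 0, -8.6, 0.06, 0.215, 0.072, -0.078, 0, 0, -8.6, 0.06]}}

```text
time: 36.28
tool_pos: [0.5572, -0.0604, 0.2859]
ee_rot: [-3.139, -0.0, 1.82]
wrist_force: [-1.0, -0.6, 0.6]
width: 0.0601
finger_force: 0.0
```

```bash
python3 - <<'E'
from h import *; import h
s=shoot("wrist"); o=robot.get_obs(); print(o["tool_pos"],o["ee_rot"])
g=cv2.cvtColor(s["img"],cv2.COLOR_BGR2GRAY); cv2.imwrite("pics/w13.png",s["img"])
xs,ys=np.meshgrid(np.linspace(-.069,.069,277),np.linspace(.1,-.175,551))
for z in (.03,.008):
    P=np.array([cl([x,y,z]) for x,y in zip(xs.ravel(),ys.ravel())]); m=w2p(s,P).astype(np.float32).reshape(551,277,2)
    r=cv2.remap(g,m[...,0],m[...,1],cv2.INTER_LINEAR); b=(r>115).astype(np.uint8); n,l,st,c=cv2.connectedComponentsWithStats(b)
    for i in range(1,n):
        if st[i][4]>40: print(z,"x",(c[i][0]/2-69).round(),"y",(100-c[i][1]/2).round(),"yrange",100-st[i][1]/2,100-(st[i][1]+st[i][3])/2,"w",st[i][2]/2,"area",st[i][4]/4)
    if z==.03: cv2.imwrite("pics/r13.png",r)
for k in spotter.trace("chip0",s)[:7]:
    b=k["box"]; print(round(k["conf"],2),b,icl(p2w(s,b[0]+b[2]/2,b[1]+b[3]/2,.008)).round(3))
E
```

```text
[ 0.5571 -0.0611  0.2861] [-3.139  -0.0004  1.8188]
0.03 x -58.0 y 100.0 yrange 100.0 99.5 w 22.5 area 11.25
0.03 x -14.0 y 98.0 yrange 100.0 95.0 w 8.5 area 38.5
0.03 x 15.0 y 98.0 yrange 100.0 95.0 w 9.0 area 41.0
0.03 x -60.0 y 87.0 yrange 90.5 83.5 w 6.5 area 37.5
0.03 x 60.0 y 87.0 yrange 90.5 83.5 w 7.0 area 36.5
0.03 x 0.0 y -3.0 yrange 89.0 -101.5 w 2.5 area 402.75
0.03 x -10.0 y -105.0 yrange -102.5 -108.5 w 21.0 area 113.25
0.03 x 35.0 y -107.0 yrange -102.5 -110.5 w 12.5 area 73.5
0.03 x -44.0 y -106.0 yrange -103.5 -109.5 w 17.5 area 101.0
0.03 x 57.0 y -116.0 yrange -109.5 -122.0 w 18.5 area 105.25
0.03 x -39.0 y -118.0 yrange -111.0 -126.0 w 11.5 area 159.25
0.03 x -4.0 y -117.0 yrange -112.0 -123.5 w 17.5 area 182.25
0.008 x -15.0 y 99.0 yrange 100.0 97.0 w 8.0 area 23.25
0.008 x 16.0 y 99.0 yrange 100.0 97.0 w 9.0 area 25.25
0.008 x -63.0 y 89.0 yrange 92.5 85.0 w 7.0 area 40.75
0.008 x 63.0 y 88.0 yrange 92.0 84.5 w 7.0 area 41.0
0.008 x 0.0 y -12.0 yrange 90.5 -109.0 w 3.0 area 466.75
0.008 x -11.0 y -113.0 yrange -110.0 -116.0 w 21.5 area 125.75
0.008 x 37.0 y -115.0 yrange -110.0 -118.5 w 13.0 area 81.75
0.008 x -46.0 y -114.0 yrange -111.0 -117.5 w 18.0 area 110.75
0.008 x 60.0 y -124.0 yrange -117.5 -130.5 w 19.0 area 115.75
0.008 x -40.0 y -126.0 yrange -119.0 -134.5 w 12.0 area 173.5
0.008 x -4.0 y -126.0 yrange -120.0 -132.0 w 18.5 area 200.75
0.6 [321.4, 276.1, 10.0, 11.2] [-0.003 -0.127]
0.54 [283.9, 268.3, 14.7, 6.1] [-0.046 -0.113]
0.52 [295.9, 279.5, 4.1, 8.7] [-0.038 -0.13 ]
```

All six chips are in the trough (y < −102 mm) and the plate is clean. Now the rings.

```bash
python3 - <<'E'
from h import *
print(rel([.465,.375,.285],1.82))
E
```

```text
(array([445.6,  17.5,   1.5]), array([-0.1, -0. , -0.1]))
```

Call:
{"fn": "servo_tool", "kwargs": {"commands": [0.06, 0.002, 0, 0, 0, 0, 0.06, 0.12, 0.004, 0, 0, 0, 0, 0.06, 0.18, 0.006, 0, 0, 0, 0, 0.06, 0.24, 0.008, 0, 0, 0, 0, 0.06, 0.3, 0.01, 0, 0, 0, 0, 0.06, 0.36, 0.014, 0, 0, 0, 0, 0.06, 0.42, 0.017, 0.04, 0, 0, 0, 0.06, 0.446, 0.017, 0.085, 0, 0, 0, 0.06, 0.446, 0.017, 0.085, 0, 0, 0, 0.06, 0.446, 0.017, 0.085, 0, 0, 0, 0.06]}}

```text
time: 37.62
tool_pos: [0.4651, 0.3752, 0.2035]
ee_rot: [3.14, 0.001, 1.818]
wrist_force: [-0.5, -1.0, -0.1]
width: 0.0601
finger_force: 0.0
```

```bash
cat > rings.py <<'E'
from h import *
def rings(s,z,minr,maxr):
    g=cv2.cvtColor(s["img"],cv2.COLOR_BGR2GRAY); hs=cv2.cvtColor(s["img"],cv2.COLOR_BGR2HSV)
    m=((g>90)&(hs[...,1]<40)).astype(np.uint8)*255
    out=[]
    for k in spotter.trace("ring0",s)[:6]:
        r=k["region"]; 
        if np.median(hs[...,1][r])>60 or k["conf"]<.3: continue
        b=k["box"]; out.append((round(k["conf"],2),b,p2w(s,b[0]+b[2]/2,b[1]+b[3]/2,z).round(4)))
    return out
E
python3 - <<'E'
from rings import *
s=shoot("wrist"); o=robot.get_obs(); print(o["tool_pos"],o["ee_rot"],o["time"])
for r in rings(s,.015,0,0): print(r)
cv2.imwrite("pics/w14.png",s["img"])
g=cv2.GaussianBlur(cv2.cvtColor(s["img"],cv2.COLOR_BGR2GRAY),(0,0),1); g[350:]=0
c=cv2.HoughCircles(g,cv2.HOUGH_GRADIENT,1.2,30,param1=120,param2=22,minRadius=14,maxRadius=30)
if c is not None:
    for u,v,r in c[0]: 
        P=p2w(s,u,v,.024); dep=(P-s["X"][:3,3])@s["X"][:3,2]; print("circ",u,v,r,"exp r",411*.018/dep,P)
E
```

```text
[0.4656 0.3754 0.2049] [ 3.138  -0.0004  1.8177] 37.675
(0.68, [279.5, 238.0, 36.8, 32.9], array([0.4504, 0.3298, 0.015 ]))
(0.61, [324.5, 262.9, 39.1, 39.0], array([0.5023, 0.3124, 0.015 ]))
circ 294.6 253.8 17.48 exp r 18.598131095813844 [0.447  0.3325 0.024 ]
circ 347.40002 281.40002 19.16 exp r 18.241678259942184 [0.504  0.3175 0.024 ]
```

One ring was knocked about 2 cm; it is now near (0.447, 0.333). I'll refine both ring positions by silhouette.

```bash
cat >> rings.py <<'E'
from scipy.optimize import least_squares
def refine(s,xy,zb,th=90):
    "silhouette box of a bright ring standing at height zb, seeded at xy"
    a=np.linspace(0,2*np.pi,90)
    def box(p):
        c=np.vstack([np.c_[p[0]+.018*np.cos(a),p[1]+.018*np.sin(a),np.full(90,z)] for z in (zb,zb+.018)]); q=w2p(s,c); return np.r_[q.min(0),q.max(0)]
    g=cv2.cvtColor(s["img"],cv2.COLOR_BGR2GRAY); b0=box(xy); m=np.zeros_like(g); x0,y0,x1,y1=(b0+[-14,-14,14,14]).astype(int); m[y0:y1,x0:x1]=(g[y0:y1,x0:x1]>th)*255
    n,l,st,c=cv2.connectedComponentsWithStats(m); i=1+np.argmax(st[1:,4]); b=np.array([st[i][0],st[i][1],st[i][0]+st[i][2]-1,st[i][1]+st[i][3]-1.])
    r=least_squares(lambda p:box(p)-b,xy); return r.x,r.fun.round(1)
E
python3 - <<'E'
from rings import *
s=shoot("wrist")
for p in ([.447,.3325],[.504,.3175]): print(refine(s,p,.006))
p=refine(s,[.504,.3175],.006)[0]; print(relt([*p,.06],2.32),relt([*p,.008],2.32))
E
```

```text
(array([0.4477, 0.3314]), array([-0.7, -1.4,  0.7,  1.5]))
(array([0.5033, 0.3142]), array([-0.7, -1.8,  0.7,  1.8]))
(array([-69. ,  20.7, 167.3]), array([  0.3,  -0. , -28.8])) (array([-69.1,  20.5, 219.3]), array([  0.3,  -0. , -28.8]))
```

Call:
{"fn": "servo_tool", "kwargs": {"commands": [-0.03, 0.01, 0.05, 0, 0, -10, 0.06, -0.069, 0.0205, 0.09, 0, 0, -20, 0.06, -0.069, 0.0205, 0.13, 0, 0, -28.8, 0.06, -0.069, 0.0205, 0.17, 0, 0, -28.8, 0.06, -0.069, 0.0205, 0.2, 0, 0, -28.8, 0.06, -0.069, 0.0205, 0.214, 0, 0, -28.8, 0.06, -0.069, 0.0205, 0.219, 0, 0, -28.8, 0.06, -0.069, 0.0205, 0.219, 0, 0, -28.8, 0.06]}}

```text
time: 38.78
tool_pos: [0.502, 0.3152, -0.0147]
ee_rot: [3.139, 0.001, 2.323]
wrist_force: [-0.7, 0.3, 0.2]
width: 0.0601
finger_force: 0.0
```

Call:
{"fn": "servo_tool", "kwargs": {"commands": [0, 0, 0, 0, 0, 0, 0, 0, 0, 0, 0, 0, 0, 0, 0, 0, 0, 0, 0, 0, 0, 0, 0, 0, 0, 0, 0, 0, 0, 0, 0, 0, 0, 0, 0, 0, 0, 0, 0, 0, 0, 0]}}

```text
time: 39.52
tool_pos: [0.5009, 0.3149, -0.0157]
ee_rot: [3.141, 0.0, 2.323]
wrist_force: [-1.4, -0.9, 5.0]
width: 0.0348
finger_force: 30.9
```

```bash
python3 - <<'E'
from h import *; import h
o=robot.get_obs(); print(o["tool_pos"],o["ee_rot"],o["width"],o["finger_force"],o["wrist_force"])
y=h.C[2]+np.pi/2
for z in (.27,.034): print(relt(cl([0,.025,z]),y))
E
```

```text
[ 0.5009  0.3149 -0.0157] [3.1409 0.0003 2.323 ] 0.03477670192268919 30.871809797245078 [-1.3914 -0.8656  5.021 ]
(array([-272.4, -187. , -264. ]), array([ 0. ,  0. , 28.9]))
(array([-272.3, -187.1,  -28. ]), array([ 0. ,  0. , 28.9]))
```

Call:
{"fn": "servo_tool", "kwargs": {"commands": [0, 0, -0.03, 0, 0, 0, 0, 0, 0, -0.09, 0, 0, 0, 0, 0, 0, -0.15, 0, 0, 0, 0, 0, 0, -0.21, 0, 0, 0, 0, 0, 0, -0.265, 0, 0, 0, 0, -0.03, -0.02, -0.3, 0, 0, 0, 0, -0.08, -0.055, -0.3, 0, 0, 6, 0, -0.13, -0.09, -0.3, 0, 0, 12, 0, -0.18, -0.125, -0.3, 0, 0, 18, 0, -0.23, -0.16, -0.3, 0, 0, 24, 0]}}

```text
time: 40.78
tool_pos: [0.5409, 0.0358, 0.2825]
ee_rot: [-3.141, -0.0, 1.901]
wrist_force: [1.2, -0.2, -1.4]
width: 0.0352
finger_force: 30.0
```

```bash
python3 - <<'E'
from h import *; import h
o=robot.get_obs(); print(o["tool_pos"],o["width"],o["finger_force"]); y=h.C[2]+np.pi/2
for z in (.0583,.0088): print(rel(cl([0,.025,z]),y))
E
```

```text
[0.5409 0.0358 0.2825] 0.035182693539264835 29.99874724075198
(array([-48.1,  -6.4, 224.2]), array([-0. , -0. ,  4.7]))
(array([-48.1,  -6.4, 273.7]), array([-0. , -0. ,  4.7]))
```

Call:
{"fn": "servo_tool", "kwargs": {"commands": [-0.053, -0.0065, 0.03, 0, 0, 4.7, 0, -0.053, -0.0065, 0.09, 0, 0, 4.7, 0, -0.053, -0.0065, 0.15, 0, 0, 4.7, 0, -0.053, -0.0065, 0.21, 0, 0, 4.7, 0, -0.053, -0.0065, 0.25, 0, 0, 4.7, 0, -0.053, -0.0065, 0.266, 0, 0, 4.7, 0, -0.053, -0.0065, 0.266, 0, 0, 4.7, 0, -0.053, -0.0065, 0.266, 0, 0, 4.7, 0]}}

```text
time: 41.78
tool_pos: [0.554, -0.0149, 0.0199]
ee_rot: [3.138, 0.002, 1.822]
wrist_force: [0.8, -0.4, -1.1]
width: 0.0354
finger_force: 30.0
```

```bash
python3 - <<'E'
from h import *; import h
o=robot.get_obs(); print(o["tool_pos"],icl(o["tool_pos"]),o["width"],o["wrist_force"]); y=h.C[2]+np.pi/2
print(rel(cl([0,.02,.0083]),y))
E
```

```text
[ 0.554  -0.0149  0.0199] [0.0029 0.0211] 0.03542961326800805 [ 0.8166 -0.3748 -1.1214]
(array([-1.1, -2.9, 11.6]), array([0.2, 0.1, 0.2]))
```

Call:
{"fn": "servo_tool", "kwargs": {"commands": [0, -0.003, 0.004, 0.2, 0, 0, 0, 0, -0.003, 0.008, 0.2, 0, 0, 0, 0, -0.003, 0.01, 0.2, 0, 0, 0, 0, -0.003, 0.0115, 0.2, 0, 0, 0, 0, -0.003, 0.0115, 0.2, 0, 0, 0]}}

```text
time: 42.4
tool_pos: [0.5493, -0.0155, 0.0083]
ee_rot: [-3.139, 0.0, 1.822]
wrist_force: [-4.6, -0.3, 9.3]
width: 0.0351
finger_force: 33.5
```

```bash
python3 - <<'E'
from h import *; import h
o=robot.get_obs(); print(o["tool_pos"],icl(o["tool_pos"]),o["width"],o["wrist_force"],o["ee_rot"])
E
```

```text
[ 0.5493 -0.0155  0.0083] [-0.0018  0.0217] 0.03513204311925822 [-4.6234 -0.3415  9.3163] [-3.1386  0.0005  1.8223]
```

Call:
{"fn": "servo_tool", "kwargs": {"commands": [0, 0, -0.002, 0, 0, 0, 0, 0, 0.0018, -0.002, 0, 0, 0, 0, 0, 0.0018, -0.002, 0, 0, 0, 0]}}

```text
time: 42.78
tool_pos: [0.5505, -0.0152, 0.0083]
ee_rot: [-3.137, 0.0, 1.822]
wrist_force: [-4.0, -0.6, 5.4]
width: 0.0354
finger_force: 33.3
```

```bash
python3 - <<'E'
from h import *; import h
o=robot.get_obs(); print(o["tool_pos"],icl(o["tool_pos"]),o["width"],o["wrist_force"],o["ee_rot"])
E
```

```text
[ 0.5505 -0.0152  0.0083] [-0.0006  0.0216] 0.03538885532588628 [-3.975  -0.6433  5.3559] [-3.1368  0.0002  1.8221]
```

Call:
{"fn": "servo_tool", "kwargs": {"commands": [0, 0, 0, 0, 0, 0, 0.06, 0, 0, 0, 0, 0, 0, 0.06, 0, 0, 0, 0, 0, 0, 0.06, 0, 0, -0.03, 0, 0, 0, 0.06, 0, 0, -0.09, 0, 0, 0, 0.06, 0, 0, -0.15, 0, 0, 0, 0.06, 0, 0, -0.21, 0, 0, 0, 0.06, 0, 0, -0.27, 0, 0, 0, 0.06, 0, 0, -0.285, 0, 0, 0, 0.06, 0, 0, -0.285, 0, 0, 0, 0.06]}}

```text
time: 44.02
tool_pos: [0.5527, -0.0147, 0.2934]
ee_rot: [-3.14, 0.001, 1.822]
wrist_force: [0.4, -0.4, -0.9]
width: 0.0601
finger_force: 0.0
```

```bash
python3 - <<'E'
from rings import *; import h
s=shoot("wrist"); o=robot.get_obs(); print(o["tool_pos"])
for th in (95,110,130):
    p,f=refine(s,cl([0,.02,0])[:2],.03,th); print("ring on plate",icl(p),f)
# white line check near ring
print(rel([.455,.375,.293],1.82))
E
```

```text
[ 0.552  -0.0146  0.2913]
ring on plate [-0.0001  0.0118] [-0.8  5.2  0.8 -5.2]
ring on plate [-0.0001  0.0112] [-0.8  4.7  0.8 -4.7]
ring on plate [-0.0001  0.0112] [-1.8  4.7  1.8 -4.7]
(array([401.5,   3. ,  -1.4]), array([-0.3, -0. ,  0.1]))
```

The ring is centred on the line (x ≈ 0). Next is the second ring.

Call:
{"fn": "servo_tool", "kwargs": {"commands": [0.06, 0.0, 0, 0, 0, 0, 0.06, 0.12, 0, 0, 0, 0, 0, 0.06, 0.18, 0, 0, 0, 0, 0, 0.06, 0.24, 0, 0, 0, 0, 0, 0.06, 0.3, 0, 0, 0, 0, 0, 0.06, 0.36, 0.003, 0.04, 0, 0, 0, 0.06, 0.4, 0.003, 0.085, 0, 0, 0, 0.06, 0.4, 0.003, 0.085, 0, 0, 0, 0.06, 0.4, 0.003, 0.085, 0, 0, 0, 0.06]}}

```text
time: 45.2
tool_pos: [0.4544, 0.3726, 0.2058]
ee_rot: [-3.134, 0.002, 1.822]
wrist_force: [0.2, 0.2, -0.0]
width: 0.0599
finger_force: 0.0
```

```bash
python3 - <<'E'
from rings import *
s=shoot("wrist"); print(robot.get_obs()["tool_pos"])
for r in rings(s,.015,0,0): print(r)
p,f=refine(s,[.4477,.3314],.006); print(p,f)
print(relt([*p,.06],1.82),relt([*p,.008],1.82))
E
```

```text
[0.4555 0.3725 0.2078]
(0.95, [290.3, 231.9, 39.8, 39.6], array([0.4496, 0.3316, 0.015 ]))
[0.4483 0.3316] [-1.  -1.4  1.   1.4]
(array([-37.7, -17.3, 170.8]), array([-0.1,  0. ,  0. ])) (array([-37.7, -17.3, 222.8]), array([-0.1,  0. ,  0. ]))
```

Call:
{"fn": "servo_tool", "kwargs": {"commands": [-0.038, -0.017, 0.05, 0, 0, 0, 0.06, -0.038, -0.017, 0.11, 0, 0, 0, 0.06, -0.038, -0.017, 0.17, 0, 0, 0, 0.06, -0.038, -0.017, 0.205, 0, 0, 0, 0.06, -0.038, -0.017, 0.2195, 0, 0, 0, 0.06, -0.038, -0.017, 0.2195, 0, 0, 0, 0.06]}}

```text
time: 46.05
tool_pos: [0.4483, 0.3318, -0.0105]
ee_rot: [-3.139, -0.0, 1.821]
wrist_force: [-0.3, 0.2, 0.2]
width: 0.06
finger_force: 0.0
```

Call:
{"fn": "servo_tool", "kwargs": {"commands": [0, 0, 0, 0, 0, 0, 0, 0, 0, 0, 0, 0, 0, 0, 0, 0, 0, 0, 0, 0, 0, 0, 0, 0, 0, 0, 0, 0, 0, 0, 0, 0, 0, 0, 0, 0, 0, 0, 0, 0, 0, 0]}}

```text
time: 46.8
tool_pos: [0.448, 0.3327, -0.0101]
ee_rot: [-3.14, -0.001, 1.822]
wrist_force: [-0.9, -0.6, 5.2]
width: 0.034
finger_force: 30.0
```

```bash
python3 - <<'E'
from h import *; import h
o=robot.get_obs(); print(o["tool_pos"],o["width"],o["finger_force"],o["wrist_force"]); y=h.C[2]+np.pi/2
print(rel(cl([0,-.028,.29]),y))
E
```

```text
[ 0.448   0.3327 -0.0101] 0.034049172651891876 30.002878359518945 [-0.8587 -0.6389  5.1541]
(array([-411.9,   12.7, -300.3]), array([-0.1, -0. ,  0.2]))
```

Call:
{"fn": "servo_tool", "kwargs": {"commands": [0, 0, -0.03, 0, 0, 0, 0, 0, 0, -0.09, 0, 0, 0, 0, 0, 0, -0.15, 0, 0, 0, 0, 0, 0, -0.21, 0, 0, 0, 0, 0, 0, -0.26, 0, 0, 0, 0, -0.04, 0, -0.3, 0, 0, 0, 0, -0.1, 0.003, -0.3, 0, 0, 0, 0, -0.16, 0.005, -0.3, 0, 0, 0, 0, -0.22, 0.007, -0.3, 0, 0, 0, 0, -0.28, 0.009, -0.3, 0, 0, 0, 0]}}

```text
time: 48.05
tool_pos: [0.5268, 0.0617, 0.2878]
ee_rot: [-3.137, -0.0, 1.822]
wrist_force: [1.0, 0.9, 0.0]
width: 0.0342
finger_force: 30.0
```

Call:
{"fn": "servo_tool", "kwargs": {"commands": [-0.06, 0.002, 0, 0, 0, 0, 0, -0.12, 0.004, 0, 0, 0, 0, 0, -0.132, 0.004, 0.05, 0, 0, 0, 0, -0.132, 0.004, 0.11, 0, 0, 0, 0, -0.132, 0.004, 0.17, 0, 0, 0, 0, -0.132, 0.004, 0.23, 0, 0, 0, 0, -0.132, 0.004, 0.262, 0, 0, 0, 0, -0.132, 0.004, 0.266, 0, 0, 0, 0, -0.132, 0.004, 0.266, 0, 0, 0, 0]}}

```text
time: 49.18
tool_pos: [0.5632, -0.0638, 0.0235]
ee_rot: [-3.139, 0.001, 1.822]
wrist_force: [-0.2, 0.3, -0.8]
width: 0.0342
finger_force: 30.0
```

```bash
python3 - <<'E'
from h import *; import h
o=robot.get_obs(); print(o["tool_pos"],icl(o["tool_pos"]),o["width"],o["wrist_force"]); y=h.C[2]+np.pi/2
print(rel(cl([0,-.028,.0145]),y))
E
```

```text
[ 0.5632 -0.0638  0.0235] [-0.0002 -0.0286] 0.0341922759094461 [-0.1884  0.2547 -0.8126]
(array([0.6, 0.2, 9. ]), array([-0.1,  0. ,  0.2]))
```

Call:
{"fn": "servo_tool", "kwargs": {"commands": [-0.005, 0, 0.004, 0, 0, 0, 0, -0.005, 0, 0.007, 0, 0, 0, 0, -0.005, 0, 0.009, 0, 0, 0, 0, -0.005, 0, 0.009, 0, 0, 0, 0]}}

```text
time: 49.68
tool_pos: [0.564, -0.0686, 0.014]
ee_rot: [-3.139, 0.001, 1.822]
wrist_force: [0.7, 0.3, -0.8]
width: 0.0341
finger_force: 30.0
```

```bash
python3 - <<'E'
from h import *; import h
o=robot.get_obs(); print(o["tool_pos"],icl(o["tool_pos"]),o["width"],o["wrist_force"])
E
```

```text
[ 0.564  -0.0686  0.014 ] [-0.0006 -0.0334] 0.034142079173668134 [ 0.684   0.3267 -0.7536]
```

Another millimetre down to contact, then release and rise.

Call:
{"fn": "servo_tool", "kwargs": {"commands": [0, 0.0005, 0.001, 0, 0, 0, 0, 0, 0.0005, 0.001, 0, 0, 0, 0]}}

```text
time: 49.92
tool_pos: [0.564, -0.0686, 0.0139]
ee_rot: [-3.138, 0.001, 1.822]
wrist_force: [-4.0, 0.2, 4.9]
width: 0.0344
finger_force: 30.0
```

Call:
{"fn": "servo_tool", "kwargs": {"commands": [0, 0, 0, 0, 0, 0, 0.06, 0, 0, 0, 0, 0, 0, 0.06, 0, 0, 0, 0, 0, 0, 0.06, 0, 0, -0.03, 0, 0, 0, 0.06, 0, 0, -0.09, 0, 0, 0, 0.06, 0, 0, -0.15, 0, 0, 0, 0.06, 0, 0, -0.21, 0, 0, 0, 0.06, 0, 0, -0.27, 0, 0, 0, 0.06, 0, 0, -0.28, 0, 0, 0, 0.06, 0, 0, -0.28, 0, 0, 0, 0.06]}}

```text
time: 51.18
tool_pos: [0.5654, -0.0681, 0.2927]
ee_rot: [-3.139, 0.001, 1.822]
wrist_force: [-0.2, 0.1, -0.5]
width: 0.06
finger_force: 0.0
```

```bash
python3 - <<'E'
from rings import *; import h
s=shoot("wrist"); d=shoot("side"); o=robot.get_obs(); print(o["tool_pos"])
g=cv2.cvtColor(s["img"],cv2.COLOR_BGR2GRAY); cv2.imwrite("pics/w15.png",s["img"]); cv2.imwrite("pics/d15.png",d["img"])
xs,ys=np.meshgrid(np.linspace(-.069,.069,277),np.linspace(.1,-.1,401))
P=np.array([cl([x,y,.048]) for x,y in zip(xs.ravel(),ys.ravel())]); m=w2p(s,P).astype(np.float32).reshape(401,277,2); r=cv2.remap(g,m[...,0],m[...,1],cv2.INTER_LINEAR); cv2.imwrite("pics/r15.png",r)
c=cv2.HoughCircles(cv2.GaussianBlur(r,(0,0),1.5),cv2.HOUGH_GRADIENT,1.5,40,param1=100,param2=20,minRadius=32,maxRadius=40)
print("circles x,y,r mm", None if c is None else [( (u/2-69).round(1),(100-v/2).round(1),(q/2).round(1)) for u,v,q in c[0]])
for k in spotter.trace("ring0",s)[:4]:
    b=k["box"]; print(round(k["conf"],2),b,icl(p2w(s,b[0]+b[2]/2,b[1]+b[3]/2,.039)).round(4))
for k in spotter.trace("ring0",d)[:8]:
    b=k["box"]; print("d",round(k["conf"],2),b,icl(p2w(d,b[0]+b[2]/2,b[1]+b[3]/2,.039)).round(3))
E
```

```text
[ 0.5644 -0.0679  0.2898]
circles x,y,r mm [(np.float32(0.4), np.float32(20.1), np.float32(17.0)), (np.float32(0.4), np.float32(-33.1), np.float32(17.8))]
0.89 [307.9, 136.9, 32.7, 35.8] [0.0005 0.0191]
0.56 [308.7, 189.7, 35.2, 31.3] [ 0.0029 -0.0362]
d 0.84 [243.9, 329.7, 18.4, 18.5] [0.095 0.26 ]
d 0.83 [287.8, 336.1, 16.4, 15.8] [0.017 0.235]
d 0.76 [326.4, 366.2, 19.0, 22.3] [-0.077  0.263]
d 0.65 [341.9, 260.2, 16.3, 16.0] [-0.003  0.023]
d 0.6 [350.3, 244.0, 14.0, 11.6] [ 0.003 -0.033]
```

Both rings stand on the line at y ≈ +20 and −33 mm. Now to shut the bar.

```bash
python3 - <<'E'
from h import *; import h
y=h.C[2]+np.pi/2; P=K(1.78); print(P,icl([.5123,.1355]))
print(relt(P+[0,0,.06],y),relt(P-[0,0,.014],y))
d=shoot("side"); im=d["img"][240:285,300:340]; g=im.max(2); ys,xs=np.nonzero(g<45); print("knob side px",xs.mean()+300,ys.mean()+240,"pred",w2p(d,P))
E
```

```text
[0.5138 0.1326 0.2265] [-0.0007  0.1771]
(array([206.7,   1.1,  25.3]), array([-0.5, -0.1,  0.2])) (array([206.6,   1.7,  99.3]), array([-0.5, -0.1,  0.2]))
knob side px 319.19620253164555 259.7848101265823 pred [[318.271  259.1726]]
```

Call:
{"fn": "servo_tool", "kwargs": {"commands": [0.05, 0, 0, 0, 0, 0, 0.05, 0.1, 0, 0, 0, 0, 0, 0.05, 0.15, 0.001, 0, 0, 0, 0, 0.05, 0.2, 0.0015, 0.01, 0, 0, 0, 0.05, 0.207, 0.0015, 0.03, 0, 0, 0, 0.05, 0.207, 0.0015, 0.07, 0, 0, 0, 0.05, 0.207, 0.0015, 0.098, 0, 0, 0, 0.05, 0.207, 0.0015, 0.098, 0, 0, 0, 0.05]}}

```text
time: 52.42
tool_pos: [0.5124, 0.1324, 0.1906]
ee_rot: [-3.13, -0.001, 1.822]
wrist_force: [0.4, 1.1, -0.4]
width: 0.05
finger_force: 0.0
```

Call:
{"fn": "servo_tool", "kwargs": {"commands": [0, 0, 0, 0, 0, 0, 0, 0, 0, 0, 0, 0, 0, 0, 0, 0, 0, 0, 0, 0, 0, 0, 0, 0, 0, 0, 0, 0, 0, 0, 0, 0, 0, 0, 0, 0, 0, 0, 0, 0, 0, 0]}}

```text
time: 53.18
tool_pos: [0.5127, 0.132, 0.1961]
ee_rot: [-3.134, 0.001, 1.822]
wrist_force: [-6.7, -2.1, 5.3]
width: 0.0223
finger_force: 30.0
```

```bash
python3 - <<'E'
from h import *
o=robot.get_obs(); print(o["tool_pos"],icl(o["tool_pos"]),o["width"],o["finger_force"],o["wrist_force"])
a0=np.arctan2(22,-180)-1.78
for t in np.append(np.arange(.1,1.78,.1),[1.78]):
    a=a0+t; print(round(t,2),round(181.3*(np.cos(a)-np.cos(a0)),1),round(-181.3*(np.sin(a)-np.sin(a0)),1),end=" | ")
E
```

```text
[0.5127 0.132  0.1961] [-0.0012  0.1736] 0.022346848926593887 30.001324117183685 [-6.6998 -2.0969  5.272 ]
0.1 -17.4 -5.0 | 0.2 -35.2 -8.3 | 0.3 -53.3 -9.7 | 0.4 -71.4 -9.4 | 0.5 -89.4 -7.2 | 0.6 -107.1 -3.3 | 0.7 -124.3 2.4 | 0.8 -140.9 9.8 | 0.9 -156.6 18.8 | 1.0 -171.4 29.3 | 1.1 -185.0 41.2 | 1.2 -197.4 54.4 | 1.3 -208.4 68.9 | 1.4 -217.9 84.3 | 1.5 -225.8 100.6 | 1.6 -232.0 117.6 | 1.7 -236.5 135.2 | 1.78 -238.9 149.5 |
```

Call:
{"fn": "servo_tool", "kwargs": {"commands": [-0.0175, 0, -0.005, 0, 0, 0, 0, -0.035, 0, -0.0085, 0, 0, 0, 0, -0.0535, 0, -0.0095, 0, 0, 0, 0, -0.0715, 0, -0.0095, 0, 0, 0, 0, -0.0895, 0, -0.007, 0, 0, 0, 0, -0.107, 0, -0.0035, 0, 0, 0, 0, -0.1245, 0, 0.0025, 0, 0, 0, 0, -0.141, 0, 0.01, 0, 0, 0, 0, -0.1565, 0, 0.019, 0, 0, 0, 0, -0.1715, 0, 0.0295, 0, 0, 0, 0]}}

```text
time: 54.42
tool_pos: [0.5553, -0.0356, 0.1665]
ee_rot: [-3.134, 0.002, 1.821]
wrist_force: [-6.1, -2.3, 3.3]
width: 0.0224
finger_force: 30.0
```

Call:
{"fn": "servo_tool", "kwargs": {"commands": [-0.0135, 0, 0.012, 0, 0, 0, 0, -0.026, 0, 0.025, 0, 0, 0, 0, -0.037, 0, 0.0395, 0, 0, 0, 0, -0.0465, 0, 0.055, 0, 0, 0, 0, -0.0545, 0, 0.0715, 0, 0, 0, 0, -0.0605, 0, 0.0885, 0, 0, 0, 0, -0.065, 0, 0.106, 0, 0, 0, 0, -0.0675, 0, 0.12, 0, 0, 0, 0, -0.0675, 0, 0.123, 0, 0, 0, 0, -0.0675, 0, 0.123, 0, 0, 0, 0]}}

```text
time: 55.68
tool_pos: [0.572, -0.1009, 0.0433]
ee_rot: [-3.134, 0.002, 1.821]
wrist_force: [-6.2, -3.1, 4.8]
width: 0.0224
finger_force: 30.0
```

```bash
python3 - <<'E'
from h import *
o=robot.get_obs(); p=icl(o["tool_pos"]); z=o["tool_pos"][2]+.0304; print(o["tool_pos"],p,o["width"],o["finger_force"],o["wrist_force"],"ball z",z,"angle",np.arctan2(22,-180)-np.arctan2(z-.055,p[1]-.115)%(2*np.pi))
E
```

```text
[ 0.572  -0.1009  0.0433] [-0.0008 -0.0667] 0.022447443230371372 30.000796616077423 [-6.2231 -3.1308  4.7536] ball z 0.07366798972626598 angle -0.01925840485082153
```

Call:
{"fn": "servo_tool", "kwargs": {"commands": [0, 0, 0.002, 0, 0, 0, 0, 0, 0, 0.004, 0, 0, 0, 0, 0, 0, 0.004, 0, 0, 0, 0]}}

```text
time: 56.05
tool_pos: [0.5722, -0.101, 0.0429]
ee_rot: [-3.135, 0.003, 1.822]
wrist_force: [-12.1, -2.3, 17.0]
width: 0.0225
finger_force: 30.0
```

The bar is on its stop. Release, retreat and verify.

Call:
{"fn": "servo_tool", "kwargs": {"commands": [0, 0, -0.003, 0, 0, 0, 0, 0, 0, -0.003, 0, 0, 0, 0.05, 0, 0, -0.003, 0, 0, 0, 0.05, 0, 0, -0.003, 0, 0, 0, 0.05, 0, 0, -0.003, 0, 0, 0, 0.05, 0, 0, -0.05, 0, 0, 0, 0.05, 0, 0, -0.1, 0, 0, 0, 0.05, 0, 0, -0.16, 0, 0, 0, 0.05, 0, 0, -0.22, 0, 0, 0, 0.05, 0, 0, -0.22, 0, 0, 0, 0.05]}}

```text
time: 57.3
tool_pos: [0.577, -0.0992, 0.2654]
ee_rot: [3.133, 0.007, 1.822]
wrist_force: [0.5, -0.7, -1.4]
width: 0.0501
finger_force: 0.0
```

Call:
{"fn": "servo_tool", "kwargs": {"commands": [-0.03, -0.05, 0, 0, 0, 0, 0.05, -0.07, -0.1, 0, 0, 0, 0, 0.05, -0.11, -0.15, 0, 0, 0, 0, 0.05, -0.15, -0.2, 0, 0, 0, 0, 0.05, -0.15, -0.2, 0, 0, 0, 0, 0.05]}}

```text
time: 57.92
tool_pos: [0.4154, -0.2962, 0.2571]
ee_rot: [-3.136, -0.002, 1.816]
wrist_force: [0.6, 0.5, 0.9]
width: 0.0501
finger_force: 0.0
```

```bash
python3 - <<'E'
from h import *
d=shoot("side"); t=shoot("top"); o=robot.get_obs(); print(o["tool_pos"],o["time"])
g=d["img"].max(2)[205:245,345:385]; ys,xs=np.nonzero(g<45); print("knob side px",xs.mean()+345,ys.mean()+205,len(xs),"pred",w2p(d,K(0)),w2p(d,K(.05)))
p=spotter.trace("scraper",t)[:1]; print([(k["conf"],k["box"]) for k in p]); print([(k["conf"],k["box"]) for k in spotter.trace("scraper",d)[:1]])
print("pred scraper handle top side px",w2p(d,[.5122,-.3297,.072]),"top",w2p(t,[.5122,-.3297,.072]))
cv2.imwrite("pics/m16.png",np.hstack([cv2.resize(d["img"][170:330,290:490],(500,400)),cv2.resize(t["img"][200:330,280:380],(300,390)).__getitem__(slice(None)) if 0 else cv2.resize(t["img"][210:320,415:497],(298,400))]))
E
```

```text
[ 0.4175 -0.2939  0.2575] 58.025
knob side px 365.58024691358025 229.51851851851853 81 pred [[365.1007 229.0845]] [[365.1908 226.6146]]
[(0.65, [450.5, 262.7, 17.7, 35.3])]
[(0.66, [422.0, 188.7, 31.7, 35.1])]
pred scraper handle top side px [[440.2939 189.9956]] top [[465.3739 280.3435]]
```

View pics/m16.png

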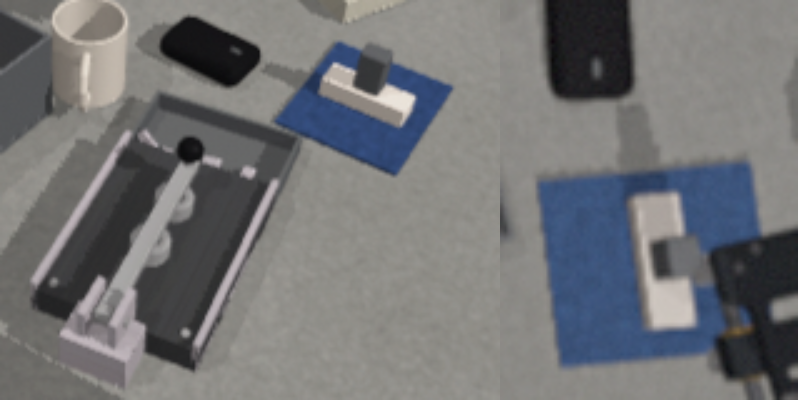

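The final pictures show the bar shut over both rings, the chips in the trough, the plate clean, and the scraper upright at the pad's centre (block (662,260) against pad centre of about (655,263) in the right crop).

```bash
python3 -c "
from bench import close_job
print(close_job())"
```

```text
the job is handed in; nothing more can be done
None
```

The job is done and handed in: all six chips are in the trough, the scraper stands upright mid-pad, and the bar is shut over both rings on the white line.

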